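# Fit the slicing disc on the vegetable cutter

### The arm

A 6-joint arm with a two-finger parallel gripper is mounted at the origin on the work surface. World frame = base frame: x ahead of the robot, y to its left, z up, the work surface at z = 0. Lengths are in mm, angles in rad, forces in N, time in s.
With the tool pointing down it reaches from about 275 to 850 mm from the base axis. Payload 19 kg.
Tool frame: the origin (TCP) lies at the very end of the fingers, on their centre line; the grasp point (between the pads) lies 19 mm behind it; y points along the fingers, z is the direction in which the jaws open and shut, and the axes are right-handed (so a half turn about y gives the same grasp; the last joint's range is limited). The gripper opens to 85 mm and grips with 20 to 120 N. Pads are 22 mm wide; open, the fingers measure 114 mm over their backs; the gripper's body (76 mm by 85 mm) begins 54 mm behind the grasp point. The pads swing forward as they close: fully open they stand 13 mm farther back than shut.
Start: joints at [-1.301, 0.15, 1.437, -0, 1.554, -0.134], TCP at [225.897, -528.732, 205.467] pointing down, gripper open.
Joint ranges: [-2.8, 2.8], [-0.68, 2.1], [0.12, 2.68], [-1.39, 4.53], [0.16, 2.79], [-2.81, 2.81]. Speed limits (rad/s): [1.89, 1.89, 2.22, 3.01, 3.01, 3.01].

### API

Orientations are given as a 3x3 rotation matrix whose columns are the frame's x, y, z axes.
In Python, from cell import arm, viewer, ticket gives the robot as it stands.
- The arm moves only by the tool move_arm, never from a script. Its argument "deltas" is a list of rows, each an object with "translation": the shift along the tool's x, y, z in mm, a list of three; "rot": the turn, a rotation vector about the tool's x, y, z in degrees, a list of three. A call has 1 to 8 rows; each row is the pose to reach, as a shift and turn from the pose commanded when the call began, along the tool's axes at that moment; what a row does not reach only later rows make up. A row lasts 1/12 s, in which the tool goes at most 41.7 mm and 7.16 degrees, less where a joint would pass 70% of its speed; a pose out of reach is approached as far as the arm can. A call with a gripper value outside its range is refused whole. "hand" is the opening, from 0 (shut) to 1 (fully open), set as the call begins (left out, the last holds). The fingers move at their own pace and stop on an object; "newtons" is the grip in N (left out, the last holds). Time passes only in rows, so rows that repeat a pose let the fingers close. It gives the time, the measured TCP pose, the force and the opening at its end, in the units of the state.
- arm.get_obs(): the state, without advancing time (a new reading comes with each control period).
- viewer.camera(name): name is "scene" or "side" or "wrist"; returns (picture, depth): 384x512x3 uint8, red, green, blue; 384x512 float32, mm along the optical axis (not along the pixel's ray), 0 where there is no reading.
- viewer.camera_model(name): a dict with "vertical_fov" (degrees; the focal length in pixels is half the picture's height over the tangent of half this angle, whatever the lens; pixels are square), "cx", "cy" (the principal point, pixels), "R" (3x3) and "t" (3): a world point X has camera coordinates R X + t. Camera axes: x right, y down, z forward; pixel columns grow to the right and rows downward; lengths in mm; the calibration is good to about 2 mm. A picture is of the moment at which its call begins: read the wrist's pose just before it. camera_model takes no time and is no camera call; for the wrist camera it gives the pose at the moment of the call.
- ticket.job_done(): hands the job in, once; it reports no verdict.
The state is a dict: "time": time; "q": joint angles; "joint_vel": joint speeds; "joint_torque": joint torques, N m; "tool_pos": TCP position; "eef_rot": TCP orientation; "wrist_force": force on the tool from outside, world axes, zero at the start; "wrist_torque": the same for the moment, N m; "gripper_width": opening from 0.0 (shut) to 1.0 (fully open).
Only numpy, scipy, OpenCV 4.12 (cv2) and the standard library are available. Lean on these libraries where they do the work, as an engineer would, in place of code of your own. Each camera call takes 0.05 s, during which the arm holds its last target.

### The job

Roll the store's shutter fully open, lift out the slicing disc with the orange hub and fit it on the drive shaft of the vegetable cutter: turn it until its key slot lines up with the shaft's red key and lower it, without dropping it, until it sits fully home and let go. Then roll the shutter fully shut again. Leave the black-hubbed grating disc, the bottle and the bowl where they stand.

Things in the scene. Friction and masses are not known exactly. Their poses are not given: they have to be found in the camera images.
- shutter (a joint): Roll-top shutter of the store: white slats on a round track of radius 165 mm about the level drum axis (y of store_axis). 0 = shut (down at the front), 1.65 = fully open at its stop; grows as the knob goes up and back. Starts shut or partly open, is stiff (about 4 N at the knob) and stays where it is left.
- shutter_knob (a point): Centre of the shutter's black barrel knob, 30 mm diameter, 34 mm long along the drum axis (y), flat ends, on a 12 mm stem 45 mm out from the slats, mid-width near the leading edge. It runs on a 210 mm circle about the drum axis: at joint value q it lies 210*cos(0.14+q) mm in front of (-x) and 210*sin(0.14+q) mm above store_axis.
- store_axis (a point): Middle of the store's drum axis, 80 mm above the bench. x points to the store's back, y along the drum axis, z up; its front looks roughly to the robot. Fully open, all in front of this axis is open above; the slicing disc stands about 87 mm in front of it.
- store: Roll-top bench store (fixed), 232 mm wide (y), 345 mm deep; origin on the bench 87 mm in front of the drum axis, axes as store_axis. Half-round aluminium end cheeks of radius 171 mm about the drum axis, inner faces at y = +-107 mm. Floor 20 mm, front lip 75 mm, rear hood 258 mm above the bench.
- disc_grip (a point): Slicing disc: middle of its orange hexagonal grip, on its axis, 53 mm above the hub's underside. Hexagon 40 mm across flats, 50 mm tall (25 mm above and below this point), flats facing x and every 60 degrees. Below it a white plate 120 mm across, 4 mm thick, top 25 mm under this point. z up. A red line on grip and plate runs along +x, over the key slot. About 0.35 kg.
- disc_slot (a point): Key slot of the slicing disc: mouth of the slot at the hub's underside, 19 mm from the axis along the disc's +x, 53 mm below disc_grip. Slot 11 mm wide, through the side of the orange collar (48 mm across, 24 mm tall, under the plate). The bore on the axis is 25 mm wide and 60 mm deep from below.
- shaft: Drive shaft of the cutter (fixed, does not turn). Origin on its axis at the shoulder, 115 mm above the bench, where the hub's underside rests when home. Round, 22 mm diameter, 40 mm tall, tip tapered 6 mm; a red key 8 mm wide reaches 21 mm from the axis along +x and 22 mm up, so a hub not lined up rests 22 mm too high. Home: disc_grip 53 mm above this origin, x axes agree.
- cutter: Vegetable cutter (fixed): white motor base 200 x 200 mm, 95 mm tall, origin under its middle on the bench; on it an open round chamber of 172 mm inner and 184 mm outer diameter whose rim is 153 mm above the bench, with the drive shaft at its centre.
- grater_mid (a point): Grating disc (leave alone): same size as the slicing disc (120 mm across, 78 mm tall) with a black hub on a white plate, lying on the bench in front of the cutter; its middle, 39 mm up.
- bottle_mid (a point): Amber oil bottle (leave alone), upright, 58 mm diameter, 170 mm tall; its middle, 85 mm up.
- bowl_mid (a point): Steel bowl (leave alone), 120 mm across, 60 mm tall; its middle, 30 mm up.

How it is judged:
By the outcome, as a careful person would: the job done as asked, in the order asked, and still so for the second after the job is handed in, with the robot touching nothing.
It also fails if it takes over 70 s, if anything falls off the work surface, if the arm or the gripper's body presses on something with over 40 N, if the wrist force passes 120 N, or if a joint passes its speed limit or range.

## Working session

There is one attempt and no reset: what is moved stays moved. The work goes in short steps, Python scripts to look and compute and a tool call to move; the robot and the scene stay as the last step left them, time stands still between calls to the robot, and variables do not carry over. Pictures are saved under pics/ and viewed, and the job is handed in when it is done.

Besides the shell and the picture viewer there is one more tool, called as name([rows], argument=value, ...), one row to a line, values as JSON. move_arm: Moves the arm, as the interface text tells. Its arguments: {"type":"object","properties":{"deltas":{"type":"array"},"hand":{"type":"number"},"newtons":{"type":"number"}},"required":["deltas"]}

```bash
ls; mkdir -p pics; python3 - <<'E'
from cell import arm, viewer, ticket
import cv2,numpy as np
o=arm.get_obs()
for k,v in o.items(): print(k,np.round(v,3).tolist())
for n in ["scene","side","wrist"]:
    m=viewer.camera_model(n); print(n,{k:np.round(v,3).tolist() for k,v in m.items()})
    p,d=viewer.camera(n)
    cv2.imwrite(f"pics/{n}0.png",p[:,:,::-1]); np.savez(f"{n}0.npz",p=p,d=d,R=m['R'],t=m['t'],cx=m['cx'],cy=m['cy'],f=192/np.tan(np.radians(m['vertical_fov']/2)))
E
```

```text
pics
time 0.0
q [-1.301, 0.151, 1.438, -0.0, 1.554, -0.134]
joint_vel [-0.001, -0.0, -0.001, 0.0, -0.001, 0.0]
joint_torque [0.0, -71.304, -57.087, -0.0, 0.009, 0.0]
tool_pos [225.837, -528.502, 204.883]
eef_rot [[-0.92, -0.0, 0.393], [-0.393, 0.001, -0.92], [-0.0, -1.0, -0.001]]
wrist_force [-0.057, 0.531, 0.037]
wrist_torque [-0.06, 0.046, 0.008]
gripper_width 1.001
scene {'vertical_fov': 42.072, 'cx': 256.641, 'cy': 194.296, 'R': [[0.249, 0.968, -0.003], [0.917, -0.237, -0.32], [-0.31, 0.077, -0.947]], 't': [-128.102, -427.399, 1644.192]}
side {'vertical_fov': 48.837, 'cx': 265.275, 'cy': 185.101, 'R': [[0.171, 0.985, 0.003], [0.928, -0.16, -0.336], [-0.331, 0.061, -0.942]], 't': [-106.289, -419.043, 1212.962]}
wrist {'vertical_fov': 62.281, 'cx': 257.858, 'cy': 196.447, 'R': [[0.393, -0.92, -0.001], [-0.876, -0.375, 0.303], [-0.279, -0.118, -0.953]], 't': [-574.532, -39.184, 381.105]}
```

View pics/scene0.png

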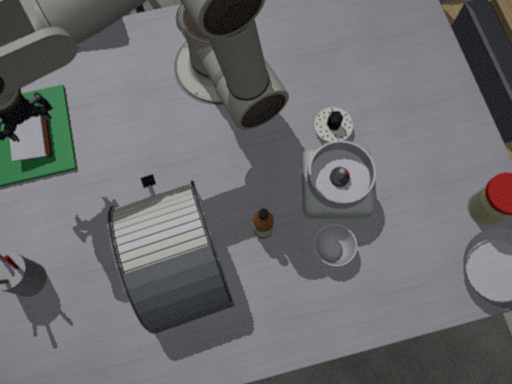

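View pics/side0.png

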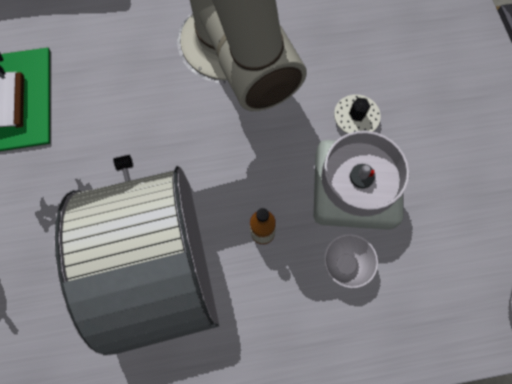

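View pics/wrist0.png

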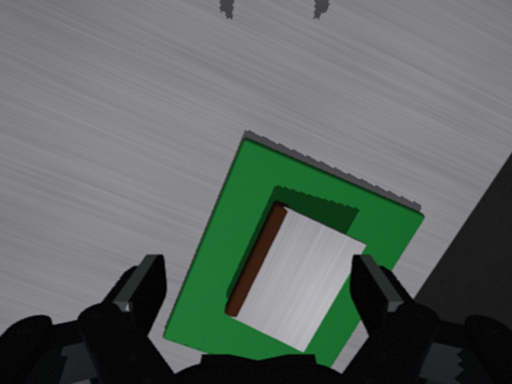

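```bash
cat > h.py <<'E'
import numpy as np,cv2
def load(n):
    z=np.load(n+'.npz'); return z
def cloud(z):
    d=z['d'].astype(float); v,u=np.mgrid[0:384,0:512]
    c=np.stack([(u-z['cx'])/z['f']*d,(v-z['cy'])/z['f']*d,d],-1)
    w=(c-z['t'])@z['R']   # R^T (c-t)
    w[d==0]=np.nan
    return w
def ray(z,u,v):
    c=np.array([(u-z['cx'])/z['f'],(v-z['cy'])/z['f'],1.]); return -z['R'].T@z['t'], z['R'].T@c
def onplane(z,u,v,h):
    o,r=ray(z,u,v); return o+r*(h-o[2])/r[2]
E
python3 - <<'E'
from h import *
for n in ['scene0','side0']:
    z=load(n); w=cloud(z); p=z['p'].astype(int)
    hsv=cv2.cvtColor(z['p'],cv2.COLOR_RGB2HSV)
    print(n, 'f',z['f'], 'bench z', np.nanmedian(w[250:300,370:380,2]) if 0 else np.round(w[100:220:40,100:260:40,2],1).tolist())
    X0,Y0=(300,-400)
    # knob: dark pixels
    dark=(p.max(-1)<40)
    num,lab,st,ce=cv2.connectedComponentsWithStats(dark.astype(np.uint8))
    for i in range(1,num):
        if st[i,4]>25:
            m=lab==i; print('dark',st[i].tolist(),ce[i].round(1),np.nanmedian(w[m],0).round(1),'zmax',np.nanmax(w[m][:,2]).round(1))
    red=(hsv[...,1]>150)&((hsv[...,0]<8)|(hsv[...,0]>172))&(hsv[...,2]>90)
    num,lab,st,ce=cv2.connectedComponentsWithStats(red.astype(np.uint8))
    for i in range(1,num):
        if st[i,4]>2:
            m=lab==i; print('red',st[i].tolist(),ce[i].round(1),np.nanmedian(w[m],0).round(1))
    np.save(n+'_w.npy',w)
    # height color map
    hm=np.clip(np.nan_to_num(w[...,2])/280*255,0,255).astype(np.uint8)
    cv2.imwrite(f'pics/{n}_h.png',cv2.applyColorMap(hm,cv2.COLORMAP_JET))
    big=cv2.resize(z['p'][120:250,280:440,::-1],None,fx=4,fy=4,interpolation=cv2.INTER_CUBIC);cv2.imwrite(f'pics/{n}_cut.png',big)
E
```

```text
scene0 f 499.2354260593001 bench z [[1.3, nan, -3.8, 11.1], [-3.6, -2.3, -5.6, -5.3], [1.0, -0.9, -0.3, -5.8]]
dark [203, 0, 59, 35, 1491] [229.   14.9] [319.   -4.4 635.9] zmax 681.9
dark [136, 4, 8, 8, 36] [139.7   8.1] [-731.3 -246.1 -518.3] zmax 558.0
dark [452, 5, 60, 137, 1692] [483.6  70. ] [  -4.8 1167.1 -495.8] zmax -411.3
dark [0, 77, 5, 17, 54] [ 1.3 84.7] [ 288.8 -473.1  537.4] zmax 555.9
dark [0, 89, 52, 51, 1033] [ 21.  113.5] [ 249.  -505.2  339.2] zmax 431.0
dark [242, 94, 43, 34, 762] [263.2 110.7] [297.9  74.6 184.1] zmax 232.3
dark [328, 112, 14, 18, 179] [334.4 120.6] [324.8 290.9  73.2] zmax 85.8
dark [46, 119, 7, 38, 77] [ 49. 139.] [ 155.5 -561.4   29.5] zmax 261.9
dark [142, 175, 13, 12, 104] [148.  180.5] [ 410.7 -274.9  159.8] zmax 167.5
dark [340, 176, 9, 9, 37] [344.5 180.2] [527.7 249.1 113.2] zmax 117.1
dark [259, 209, 9, 11, 76] [263.3 214.1] [581.7   1.1 167.7] zmax 174.6
red [346, 172, 2, 2, 4] [346.5 172.5] [513.4 256.4 133.9]
red [487, 173, 25, 40, 774] [501.1 191.6] [673.  637.8 148.1]
red [4, 256, 4, 3, 10] [  5.5 257. ] [ 551.2 -629.4  242.7]
side0 f 422.8964645417354 bench z [[3.1, 1.7, 3.6, -0.0], [-2.7, 1.0, 1.5, 0.5], [5.6, 176.6, 190.5, 0.2]]
dark [236, 62, 30, 8, 44] [250.9  67.4] [281.8  28.5 247.8] zmax 252.5
dark [246, 68, 55, 40, 1424] [273.3  87.5] [297.9  73.4 186.8] zmax 233.3
dark [16, 75, 8, 52, 155] [ 21.4 102. ] [ 130.1 -560.8   33.2] zmax 40.6
dark [350, 99, 19, 22, 285] [359.  109.2] [322.9 289.7  76.6] zmax 82.7
dark [114, 156, 18, 14, 183] [122.7 162.2] [ 410.3 -274.8  162.1] zmax 167.8
dark [363, 177, 10, 10, 50] [367.8 181.4] [527.4 247.6 115.9] zmax 120.7
dark [59, 197, 7, 13, 28] [ 62.1 203.5] [ 503.6 -380.1  216.6] zmax 228.3
dark [257, 209, 12, 13, 114] [262.5 215.5] [580.3   0.7 170. ] zmax 174.6
dark [202, 302, 11, 23, 55] [206.6 313.2] [ 748.7 -137.1  162.3] zmax 192.0
red [371, 170, 3, 4, 9] [372.1 171.7] [514.2 255.9 137.6]
```

View pics/side0_cut.png

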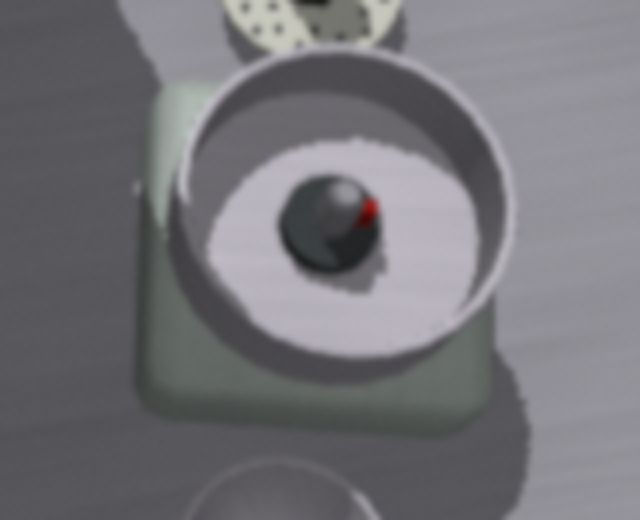

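View pics/scene0_h.png

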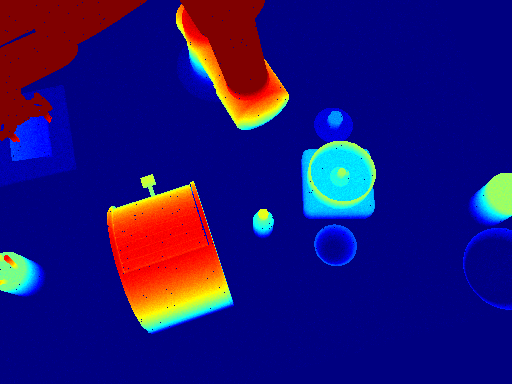

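```bash
python3 - <<'E'
from h import *
from scipy.optimize import least_squares
for n in ['scene0','side0']:
    z=load(n); w=cloud(z); p=z['p'].astype(int)
    m=(w[...,2]>130)&(w[...,0]>420)&(w[...,0]<800)&(w[...,1]>-450)&(w[...,1]<-100)
    bright=p.min(-1)>110
    s=w[m&bright&(w[...,2]>150)]   # slats
    def f(a):
        d=np.array([np.cos(a[0]),np.sin(a[0])]); u=s[:,:2]@d-a[1]
        return np.hypot(u,s[:,2]-80)-a[2]
    # x dir yaw a0
    r=least_squares(f,[-.2,600,165],loss='soft_l1',f_scale=2)
    print(n,len(s),'free R',r.x.round(4),'res',np.std(r.fun))
    f2=lambda a:f([a[0],a[1],165]); r2=least_squares(f2,[-.2,600],loss='soft_l1',f_scale=2); print(r2.x.round(4),np.std(r2.fun))
    yaw=r2.x[0]; X=np.array([np.cos(yaw),np.sin(yaw)]);Y=np.array([-X[1],X[0]])
    a=w[m]; 
    rr=np.hypot(a[:,:2]@X-r2.x[1],a[:,2]-80); ch=a[(rr>168)&(rr<178)&(a[:,2]>180)]; yy=ch[:,:2]@Y
    al=a[a[:,2]>200][:,:2]@Y
    print('y range store',np.percentile(al,[.5,1,2,50,98,99,99.5]).round(1))
    k=(p.max(-1)<40)&(w[...,2]>145)&(abs(w[...,0]-411)<40)&(abs(w[...,1]+275)<40)
    kp=w[k]; print('knob Y',np.percentile(kp[:,:2]@Y,[2,50,98]).round(1),'x rel',np.percentile(kp[:,:2]@X-r2.x[1],[2,50,98]).round(1), 'z',np.percentile(kp[:,2],[2,50,98]).round(1))
    # edges of slat lines angle: Hough-free: rim circle
    rim=(abs(w[...,2]-153)<4)&(abs(w[...,0]-510)<130)&(abs(w[...,1]-250)<130)
    q=w[rim][:,:2]
    g=least_squares(lambda c:np.hypot(q[:,0]-c[0],q[:,1]-c[1])-c[2],[515,250,90],loss='soft_l1',f_scale=2); print('rim',len(q),g.x.round(2),np.std(g.fun))
    hsv=cv2.cvtColor(z['p'],cv2.COLOR_RGB2HSV)
    red=(hsv[...,1]>110)&((hsv[...,0]<10)|(hsv[...,0]>170))&(hsv[...,2]>60)&(abs(w[...,0]-515)<40)&(abs(w[...,1]-250)<40)
    v,u=np.nonzero(red); print('red px',len(u),u.mean(),v.mean(),'at z137',onplane(z,u.mean(),v.mean(),137).round(1), 'cloud',w[red].mean(0).round(1))
    sq=(abs(w[...,2]-95)<5)&(abs(w[...,0]-515)<140)&(abs(w[...,1]-250)<140); print('base rect',cv2.minAreaRect(w[sq][:,:2].astype(np.float32)))
    tip=(abs(w[...,0]-g.x[0])<9)&(abs(w[...,1]-g.x[1])<9)&(w[...,2]>148)&(w[...,2]<160); print('tip',w[tip].mean(0).round(1),tip.sum())
E
```

```text
scene0 4728 free R [8.220000e-02 5.795798e+02 1.661050e+02] res 2.650429567495615
[8.270000e-02 5.776426e+02] 2.705712240385794
y range store [-426.4 -424.5 -422.2 -312.8 -198.  -195.5 -194.4]
knob Y [-322.4 -307.7 -293.6] x rel [-204.4 -190.9 -182.4] z [149.4 159.8 165.9]
rim 367 [511.65 240.02  88.18] 22.838626843301082
red px 11 346.6363636363636 172.9090909090909 at z137 [515.6 255.7 137. ] cloud [512.9 257.9 129. ]
base rect ((513.6428833007812, 239.3770294189453), (188.5688018798828, 188.37791442871094), 75.98810577392578)
tip [512.1 240.1 151.3] 36
side0 8543 free R [7.990000e-02 5.800893e+02 1.685144e+02] res 1.9286571467022557
[7.910000e-02 5.744672e+02] 2.481896228442965
y range store [-422.9 -421.6 -419.3 -309.6 -192.2 -191.5 -191.3]
knob Y [-322.5 -306.3 -291.4] x rel [-200.8 -187.1 -178.1] z [153.5 162.1 166.4]
rim 818 [511.06 240.16  88.03] 22.368951726253364
red px 21 371.42857142857144 172.57142857142858 at z137 [515.5 254.4 137. ] cloud [515.2 254.7 136.2]
base rect ((511.6292724609375, 240.0057373046875), (188.85205078125, 189.2708282470703), 75.96222686767578)
tip [512.1 239.4 153.8] 60
```

move_arm([
  {"translation":[-35,-4,-21],"rot":[0,3,0]},
  {"translation":[-70,-8,-43],"rot":[0,6,0]},
  {"translation":[-105,-12,-65],"rot":[0,9,0]},
  {"translation":[-140,-16,-87],"rot":[0,12,0]},
  {"translation":[-175,-20,-108],"rot":[0,15,0]},
  {"translation":[-210,-25,-130],"rot":[0,18,0]},
  {"translation":[-240,-25,-149],"rot":[0,18.5,0]},
  {"translation":[-262,-25,-162],"rot":[0,18.5,0]},
])

```text
time: 0.82
tool_pos: [404.4, -274.2, 230.9]
eef_rot: [[-0.997, 0.001, 0.081], [-0.081, 0.0, -0.997], [-0.001, -1.0, 0.0]]
wrist_force: [-0.1, -1.0, -0.3]
gripper_width: 1.005
```

```bash
cat > snap.py <<'E'
import sys
from cell import arm, viewer
import cv2,numpy as np
for a in sys.argv[1:]:
    n,name=a.split(':')
    m=viewer.camera_model(n); o=arm.get_obs(); p,d=viewer.camera(n)
    cv2.imwrite(f"pics/{name}.png",p[:,:,::-1]); np.savez(f"{name}.npz",p=p,d=d,R=m['R'],t=m['t'],cx=m['cx'],cy=m['cy'],f=192/np.tan(np.radians(m['vertical_fov']/2)))
o=arm.get_obs()
for k in ['time','q','tool_pos','eef_rot','wrist_force','gripper_width']: print(k,np.round(o[k],3).tolist())
E
python3 snap.py wrist:w1
```

```text
time 0.867
q [-0.749, -0.039, 1.586, 0.002, 1.594, 0.738]
tool_pos [405.991, -272.054, 230.819]
eef_rot [[-0.997, 0.001, 0.083], [-0.083, 0.001, -0.997], [-0.002, -1.0, -0.001]]
wrist_force [1.963, 1.513, 0.541]
gripper_width 0.994
```

View pics/w1.png

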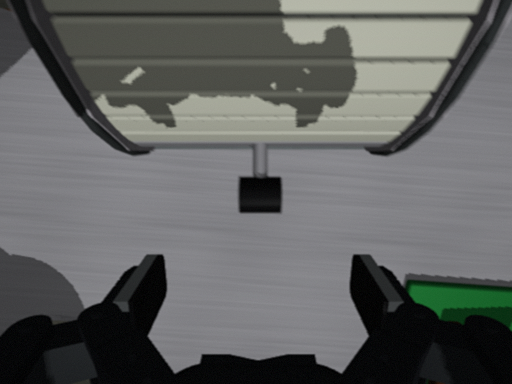

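```bash
python3 - <<'E'
from h import *
z=load('w1'); w=cloud(z); p=z['p'].astype(int)
m=np.zeros((384,512),bool); m[170:220,230:290]=True
m&=p.max(-1)<60
num,lab,st,ce=cv2.connectedComponentsWithStats(m.astype(np.uint8)); i=1+np.argmax(st[1:,4]); m=lab==i
print(st[i],ce[i]); q=w[m]
yaw=.082;X=np.array([np.cos(yaw),np.sin(yaw)]);Y=np.array([-X[1],X[0]])
print(np.percentile(q[:,2],[2,25,50,75,98]).round(1),np.percentile(q[:,:2]@X,[2,50,98]).round(1),np.percentile(q[:,:2]@Y,[2,50,98]).round(1))
print('ray mid z=155',onplane(z,ce[i][0],ce[i][1],155))
c=onplane(z,ce[i][0],ce[i][1],155)[:2]; print(c@X,c@Y)
print(cv2.minAreaRect(np.argwhere(m)[:,::-1].astype(np.float32)))
# slats cylinder fit with this view
s=w[0:140,130:400].reshape(-1,3); s=s[(s[:,2]>150)]
from scipy.optimize import least_squares
f=lambda a:np.hypot(s[:,:2]@[np.cos(a[0]),np.sin(a[0])]-a[1],s[:,2]-80)-165
r=least_squares(f,[.08,577],loss='soft_l1',f_scale=2);print(r.x,np.std(r.fun))
E
```

```text
[ 239  176   42   37 1491] [259.73239437 194.37022133]
[nan nan nan nan nan] [nan nan nan] [nan nan nan]
ray mid z=155 [ 406.49448071 -275.40385656  155.        ]
382.5707952618281 -307.7736727979861
((259.5, 194.0), (36.0, 41.0), 90.0)
[7.99212545e-02 5.73935787e+02] 1.3132466955330717
```

move_arm([
  {"translation":[2,30,3.5]},
  {"translation":[2,65,3.5]},
  {"translation":[2,90,3.5]},
  {"translation":[2,101,3.5]},
  {"translation":[2,101,3.5]},
])

```text
$.deltas[0]: bad value
```

move_arm([
  {"translation":[0,0,0]},
  {"translation":[0,0,0]},
  {"translation":[0,0,0]},
  {"translation":[0,0,0]},
  {"translation":[0,0,0]},
  {"translation":[0,0,0]},
], hand=0.0, newtons=40)

```text
$.deltas[0]: bad value
```

```bash
python3 snap.py wrist:w2
```

```text
time 0.917
q [-0.753, -0.038, 1.586, 0.001, 1.594, 0.733]
tool_pos [404.826, -273.961, 230.595]
eef_rot [[-0.996, 0.001, 0.084], [-0.084, 0.001, -0.996], [-0.001, -1.0, -0.001]]
wrist_force [-0.828, -0.616, -0.069]
gripper_width 1.001
```

View pics/w2.png

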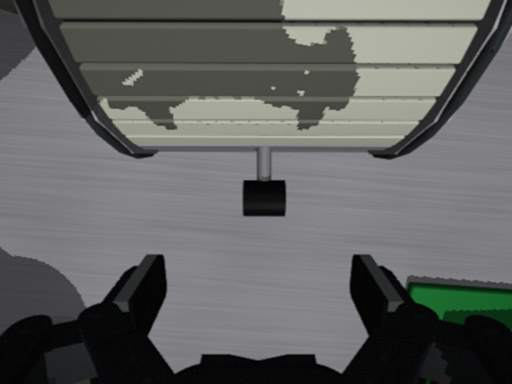

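```bash
python3 - <<'E'
from h import *
z=load('w2'); 
for uv in [(243,198),(285.5,198),(264.5,198)]:
    c=onplane(z,*uv,153); print(c,c[:2]@[.9966,.082],c[:2]@[-.082,.9966])
print(-z['R'].T@z['t'])
E
```

```text
[ 403.35644389 -259.80971689  153.        ] 380.6806351963542 -292.0015922547853
[ 406.26346889 -294.42349443  153.        ] 380.73944655226467 -326.7360589991343
[ 404.82717031 -277.32157077  153.        ] 380.7103891251185 -309.5745053968422
[ 483.74401083 -265.55113628  400.22661881]
```

move_arm([
  {"translation":[-1,30,0],"rot":[0,0,0]},
  {"translation":[-1,65,0],"rot":[0,0,0]},
  {"translation":[-1,90,0],"rot":[0,0,0]},
  {"translation":[-1,100,0],"rot":[0,0,0]},
  {"translation":[-1,100,0],"rot":[0,0,0]},
  {"translation":[-1,100,0],"rot":[0,0,0]},
])

```text
time: 1.42
tool_pos: [404.2, -277.3, 131.4]
eef_rot: [[-0.997, 0.0, 0.08], [-0.08, -0.0, -0.997], [-0.0, -1.0, 0.0]]
wrist_force: [-0.1, -0.9, -0.1]
gripper_width: 1.002
```

move_arm([
  {"translation":[0,0,0],"rot":[0,0,0]},
  {"translation":[0,0,0],"rot":[0,0,0]},
  {"translation":[0,0,0],"rot":[0,0,0]},
  {"translation":[0,0,0],"rot":[0,0,0]},
  {"translation":[0,0,0],"rot":[0,0,0]},
  {"translation":[0,0,0],"rot":[0,0,0]},
], hand=0.0, newtons=40)

```text
time: 1.92
tool_pos: [404.1, -276.8, 130.8]
eef_rot: [[-0.997, -0.0, 0.081], [-0.081, -0.0, -0.997], [0.0, -1.0, 0.0]]
wrist_force: [-2.6, 0.8, 3.2]
gripper_width: 0.375
```

```bash
python3 snap.py wrist:w3 side:s3
```

```text
time 2.017
q [-0.758, 0.011, 1.741, -0.0, 1.39, 0.732]
tool_pos [404.062, -276.768, 130.693]
eef_rot [[-0.997, -0.0, 0.081], [-0.081, -0.0, -0.997], [0.0, -1.0, 0.0]]
wrist_force [-3.549, -0.065, 1.675]
gripper_width 0.375
```

View pics/w3.png

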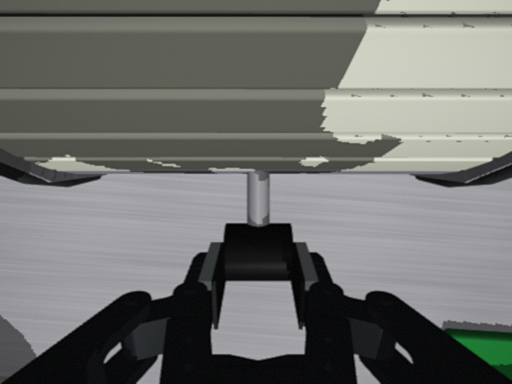

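View pics/s3.png

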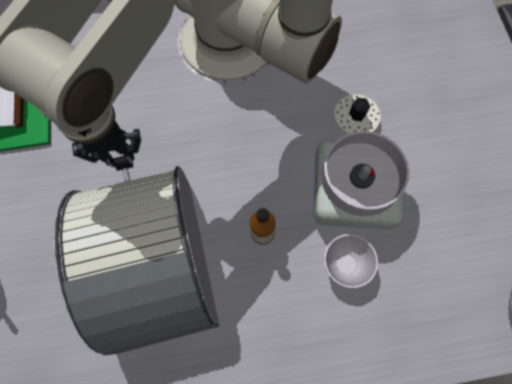

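move_arm([
  {"translation":[-4.8,-11.7,0],"rot":[0,0,0]},
  {"translation":[-10.3,-23,0],"rot":[0,0,0]},
  {"translation":[-16.4,-34,0],"rot":[0,0,0]},
  {"translation":[-23.2,-44.6,0],"rot":[0,0,0]},
  {"translation":[-30.6,-54.8,0],"rot":[0,0,0]},
  {"translation":[-38.7,-64.5,0],"rot":[0,0,0]},
  {"translation":[-47.3,-73.7,0],"rot":[0,0,0]},
  {"translation":[-56.4,-82.4,0],"rot":[0,0,0]},
])

```text
time: 2.68
tool_pos: [460.9, -272.1, 212.9]
eef_rot: [[-0.997, -0.0, 0.081], [-0.081, 0.0, -0.997], [0.0, -1.0, -0.0]]
wrist_force: [3.6, -3.9, -10.4]
gripper_width: 0.374
```

```bash
python3 snap.py wrist:w4
```

```text
time 2.733
q [-0.676, 0.066, 1.513, 0.001, 1.561, 0.814]
tool_pos [462.575, -272.095, 214.27]
eef_rot [[-0.997, 0.002, 0.081], [-0.081, -0.0, -0.997], [-0.002, -1.0, 0.0]]
wrist_force [4.808, 2.267, -4.016]
gripper_width 0.374
```

View pics/w4.png

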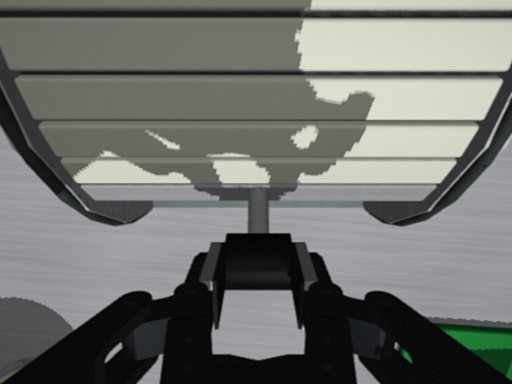

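move_arm([
  {"translation":[-10.4,-8.8,0],"rot":[0,0,0]},
  {"translation":[-21.5,-16.9,0],"rot":[0,0,0]},
  {"translation":[-33,-24.2,0],"rot":[0,0,0]},
  {"translation":[-44.9,-30.8,0],"rot":[0,0,0]},
  {"translation":[-57.3,-36.6,0],"rot":[0,0,0]},
  {"translation":[-70,-41.6,0],"rot":[0,0,0]},
  {"translation":[-83,-45.7,0],"rot":[0,0,0]},
  {"translation":[-96.2,-49,0],"rot":[0,0,0]},
])

```text
time: 3.4
tool_pos: [556.8, -264.5, 262.1]
eef_rot: [[-0.997, -0.001, 0.081], [-0.081, -0.0, -0.997], [0.001, -1.0, 0.0]]
wrist_force: [-3.3, -2.4, 0.2]
gripper_width: 0.367
```

move_arm([
  {"translation":[-12.4,-2.3,0],"rot":[0,0,0]},
  {"translation":[-24.9,-3.8,0],"rot":[0,0,0]},
  {"translation":[-37.5,-4.5,0],"rot":[0,0,0]},
  {"translation":[-50.1,-4.6,0],"rot":[0,0,0]},
  {"translation":[-62.6,-3.8,0],"rot":[0,0,0]},
  {"translation":[-75.2,-2.3,0],"rot":[0,0,0]},
  {"translation":[-86,-0.2,0],"rot":[0,0,0]},
  {"translation":[-88,0,0],"rot":[0,0,0]},
])

```text
time: 4.07
tool_pos: [645.8, -257.3, 263.0]
eef_rot: [[-0.997, 0.003, 0.081], [-0.081, -0.001, -0.997], [-0.002, -1.0, 0.001]]
wrist_force: [0.2, -1.2, 10.6]
gripper_width: 0.356
```

```bash
python3 snap.py wrist:w5 side:s5
```

```text
time 4.167
q [-0.49, 0.398, 1.012, 0.0, 1.729, 0.999]
tool_pos [645.342, -257.398, 262.975]
eef_rot [[-0.997, 0.003, 0.081], [-0.081, -0.001, -0.997], [-0.003, -1.0, 0.001]]
wrist_force [4.557, -1.172, 8.948]
gripper_width 0.351
```

View pics/w5.png

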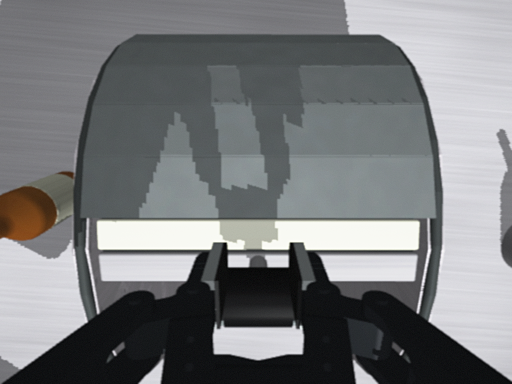

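View pics/s5.png

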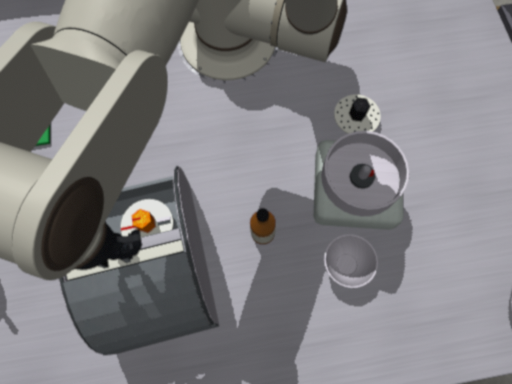

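move_arm([
  {"translation":[-4,0.6,0],"rot":[0,0,0]},
  {"translation":[-8,1.5,0],"rot":[0,0,0]},
  {"translation":[-8,1.5,0],"rot":[0,0,0]},
  {"translation":[-8,1.5,0],"rot":[0,0,0]},
])

```text
time: 4.5
tool_pos: [653.0, -256.8, 261.6]
eef_rot: [[-0.997, 0.003, 0.081], [-0.081, -0.001, -0.997], [-0.003, -1.0, 0.001]]
wrist_force: [4.7, -0.8, 9.6]
gripper_width: 0.349
```

```bash
python3 snap.py wrist:w6
```

```text
time 4.55
q [-0.485, 0.413, 0.994, 0.0, 1.732, 1.005]
tool_pos [652.958, -256.762, 261.624]
eef_rot [[-0.997, 0.003, 0.081], [-0.081, -0.001, -0.997], [-0.003, -1.0, 0.001]]
wrist_force [5.796, -1.411, 8.173]
gripper_width 0.35
```

View pics/w6.png

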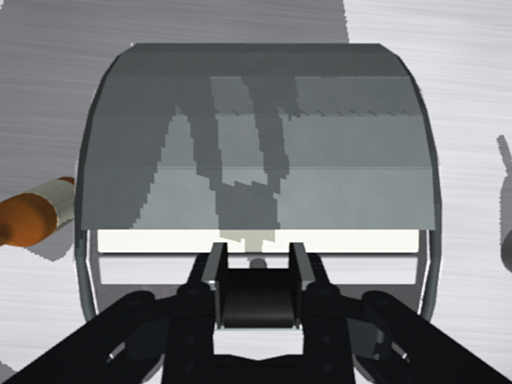

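move_arm([
  {"translation":[-4,0,0],"rot":[0,0,0]},
  {"translation":[-8,1,0],"rot":[0,0,0]},
  {"translation":[-10,1,0],"rot":[0,0,0]},
  {"translation":[-10,1,0],"rot":[0,0,0]},
])

```text
time: 4.88
tool_pos: [662.7, -256.0, 259.5]
eef_rot: [[-0.997, 0.001, 0.081], [-0.081, -0.0, -0.997], [-0.001, -1.0, 0.0]]
wrist_force: [2.5, -1.9, 4.7]
gripper_width: 0.348
```

```bash
python3 snap.py wrist:w7
```

```text
time 4.933
q [-0.477, 0.435, 0.967, 0.0, 1.738, 1.013]
tool_pos [662.735, -255.923, 259.513]
eef_rot [[-0.997, 0.001, 0.081], [-0.081, -0.0, -0.997], [-0.001, -1.0, 0.0]]
wrist_force [3.889, -1.824, 4.616]
gripper_width 0.35
```

View pics/w7.png

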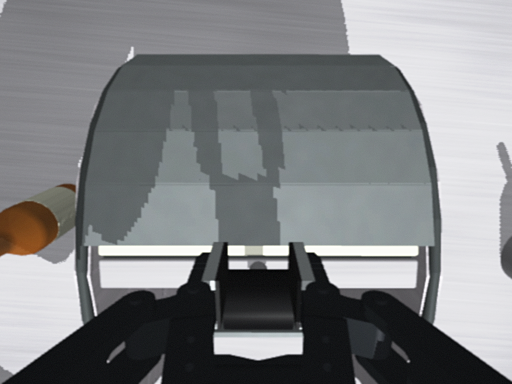

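move_arm([
  {"translation":[-4,0.5,0],"rot":[0,0,0]},
  {"translation":[-8,1.5,0],"rot":[0,0,0]},
  {"translation":[-12,2,0],"rot":[0,0,0]},
  {"translation":[-12,2,0],"rot":[0,0,0]},
])

```text
time: 5.27
tool_pos: [674.0, -254.8, 256.7]
eef_rot: [[-0.997, -0.002, 0.081], [-0.081, 0.001, -0.997], [0.002, -1.0, -0.001]]
wrist_force: [0.0, 0.6, -0.5]
gripper_width: 0.147
```

```bash
python3 snap.py wrist:w8
```

```text
time 5.317
q [-0.468, 0.462, 0.936, 0.0, 1.745, 1.022]
tool_pos [674.268, -254.662, 256.657]
eef_rot [[-0.997, -0.001, 0.081], [-0.081, 0.001, -0.997], [0.001, -1.0, -0.001]]
wrist_force [0.106, -0.078, -0.776]
gripper_width 0.053
```

View pics/w8.png

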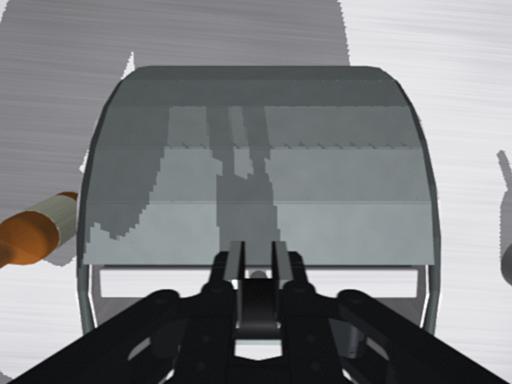

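move_arm([
  {"translation":[0,-35,0],"rot":[0,0,0]},
  {"translation":[10,-70,0],"rot":[0,0,0]},
  {"translation":[40,-90,0],"rot":[0,0,0]},
  {"translation":[75,-100,0],"rot":[0,0,0]},
  {"translation":[90,-100,0],"rot":[0,0,0]},
  {"translation":[90,-100,0],"rot":[0,0,0]},
])

```text
time: 5.82
tool_pos: [582.3, -262.3, 359.5]
eef_rot: [[-0.997, 0.002, 0.08], [-0.08, -0.001, -0.997], [-0.002, -1.0, 0.002]]
wrist_force: [0.2, 0.3, -0.4]
gripper_width: 0.0
```

```bash
python3 snap.py wrist:w9 side:s9
```

```text
time 5.917
q [-0.542, 0.295, 0.96, 0.001, 1.886, 0.948]
tool_pos [584.316, -262.047, 357.56]
eef_rot [[-0.997, 0.001, 0.081], [-0.081, 0.0, -0.997], [-0.001, -1.0, -0.0]]
wrist_force [0.62, 0.002, 0.56]
gripper_width 0.006
```

View pics/w9.png

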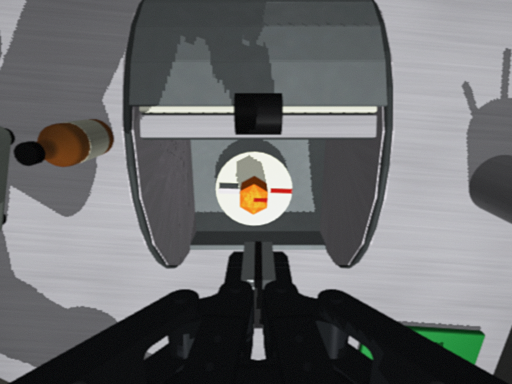

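View pics/s9.png

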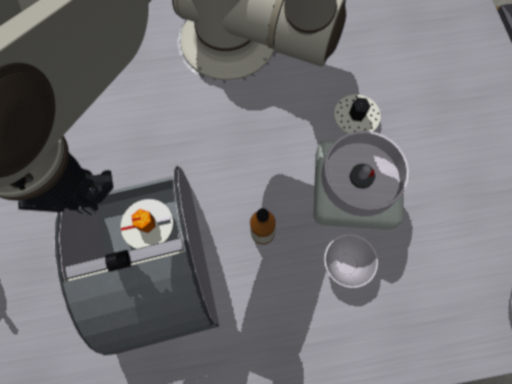

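```bash
cat >> h.py <<'E'
def tri(lst):
    A=np.zeros((3,3));b=np.zeros(3)
    for z,u,v in lst:
        o,r=ray(z,u,v); r=r/np.linalg.norm(r); P=np.eye(3)-np.outer(r,r); A+=P;b+=P@o
    x=np.linalg.solve(A,b)
    res=[]
    for z,u,v in lst:
        o,r=ray(z,u,v); r=r/np.linalg.norm(r); res.append(np.linalg.norm((np.eye(3)-np.outer(r,r))@(x-o)))
    return x,res
E
python3 - <<'E'
from h import *
w=load('w9');s=load('s9')
def blob(z,mask,box):
    m=np.zeros(mask.shape,bool);m[box[1]:box[3],box[0]:box[2]]=mask[box[1]:box[3],box[0]:box[2]]
    num,lab,st,ce=cv2.connectedComponentsWithStats(m.astype(np.uint8)); i=1+np.argmax(st[1:,4]); return lab==i,st[i],ce[i]
X=np.array([.9967,.081]);Y=np.array([-.081,.9967])
k=[]
for z,box in ((w,(225,85,290,140)),(s,(100,240,140,285))):
    dk=z['p'].max(-1)<45
    m,st,ce=blob(z,dk,box); print('knob',st,ce); k.append((z,*ce))
x,r=tri(k); print('knob',x.round(1),r,'u,v',x[:2]@X,x[:2]@Y)
k=[]
for z,box in ((w,(200,150,310,230)),(s,(100,190,180,250))):
    hsv=cv2.cvtColor(z['p'],cv2.COLOR_RGB2HSV); W=cloud(z)
    org=(hsv[...,0]>8)&(hsv[...,0]<20)&(hsv[...,1]>150)&(hsv[...,2]>200)
    m,st,ce=blob(z,org,box); print('orange top',st,ce,np.nanmedian(W[m],0)); 
    hi=m&(W[...,2]>np.nanpercentile(W[m][:,2],95)-4); v,u=np.nonzero(hi); print(' top',u.mean(),v.mean(),W[hi].mean(0)); k.append((z,u.mean(),v.mean()))
    red=((hsv[...,0]<5)|(hsv[...,0]>174))&(hsv[...,1]>150)&(hsv[...,2]>80)
    b=np.zeros_like(red);b[box[1]:box[3],box[0]:box[2]]=1; red&=b
    num,lab,st,ce=cv2.connectedComponentsWithStats(red.astype(np.uint8))
    for i in range(1,num): 
        if st[i,4]>4: print(' red',st[i],ce[i],np.nanmedian(W[lab==i],0).round(1))
    wh=(z['p'].min(-1)>180)&b.astype(bool)&(W[...,2]<90)&(W[...,2]>20); q=W[wh]; print(' plate z',np.nanmedian(q[:,2]))
    big=cv2.resize(z['p'][box[1]:box[3],box[0]:box[2],::-1],None,fx=6,fy=6,interpolation=cv2.INTER_CUBIC);cv2.imwrite(f"pics/d9_{box[0]}.png",big)
print(tri(k))
E
```

```text
knob [ 234   93   49   41 1845] [257.26395664 112.55447154]
knob [106 251  25  20 380] [117.63421053 260.41315789]
knob [ 648.7 -256.6  292.3] [np.float64(0.1852872287977838), np.float64(0.18528722879774204)] u,v 625.8062712070536 -308.2942544964962
orange top [240 185  27  29 399] [252.20300752 198.42105263] [ 522.28698461 -259.57405866   99.08007203]
 top 252.20403022670024 198.41561712846348 [ 520.89466164 -259.38701695   99.05720787]
 red [271 189  21   4  75] [281.2        190.37333333] [ 521.9 -304.2   49.8]
 red [255 199  12   3  27] [261.         199.66666667] [ 520.3 -272.1   99.8]
 plate z 49.0306050183237
orange top [132 210  18  17 177] [140.59887006 217.85875706] [ 519.99926409 -262.10859194   98.73854507]
 top 140.50340136054422 217.9251700680272 [ 520.08919072 -261.9487254    99.095982  ]
 red [122 226  11   4  15] [127.26666667 227.4       ] [ 521.9 -306.4   49.5]
 plate z 48.51612458115147
(array([ 523.91896628, -259.29917596,  109.54109944]), [np.float64(0.4326493544549969), np.float64(0.4326493544550182)])
```

View pics/d9_200.png

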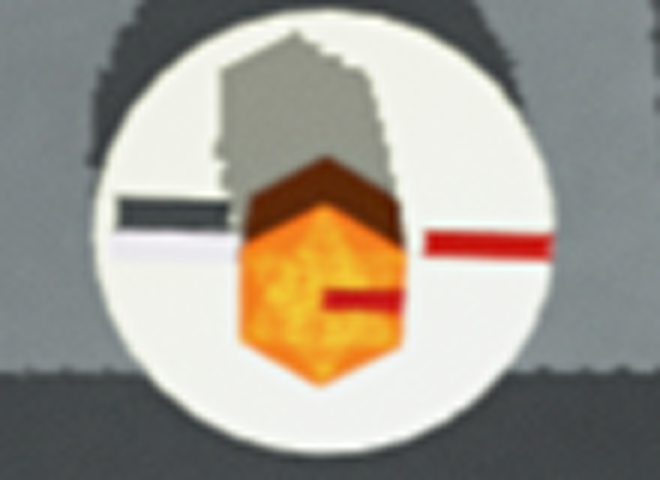

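move_arm([
  {"translation":[0,35,0],"rot":[0,0,0]},
  {"translation":[-10,70,0],"rot":[0,0,0]},
  {"translation":[-20,77,0],"rot":[0,0,0]},
  {"translation":[-28,77,0],"rot":[0,0,0]},
  {"translation":[-34,77,0],"rot":[0,0,0]},
  {"translation":[-38,77,0],"rot":[0,0,0]},
  {"translation":[-38,77,0],"rot":[0,0,0]},
])

```text
time: 6.5
tool_pos: [623.4, -259.1, 281.8]
eef_rot: [[-0.997, 0.002, 0.081], [-0.081, -0.001, -0.997], [-0.002, -1.0, 0.001]]
wrist_force: [0.8, -0.3, -1.1]
gripper_width: -0.003
```

move_arm([
  {"translation":[-2,0,0],"rot":[0,0,0]},
  {"translation":[-4,0,0],"rot":[0,0,0]},
  {"translation":[-5,0,0],"rot":[0,0,0]},
  {"translation":[-5,0,0],"rot":[0,0,0]},
])

```text
time: 6.83
tool_pos: [627.1, -258.7, 280.7]
eef_rot: [[-0.997, 0.0, 0.081], [-0.081, -0.0, -0.997], [-0.0, -1.0, 0.0]]
wrist_force: [0.3, 0.9, -0.5]
gripper_width: 0.001
```

move_arm([
  {"translation":[-2,0,0],"rot":[0,0,0]},
  {"translation":[-4,0,0],"rot":[0,0,0]},
  {"translation":[-6,0,0],"rot":[0,0,0]},
  {"translation":[-6,0,0],"rot":[0,0,0]},
])

```text
time: 7.17
tool_pos: [633.3, -258.1, 280.2]
eef_rot: [[-0.997, -0.0, 0.081], [-0.081, 0.0, -0.997], [0.0, -1.0, -0.0]]
wrist_force: [0.6, -0.1, 0.3]
gripper_width: 0.001
```

move_arm([
  {"translation":[-1.5,0,0],"rot":[0,0,0]},
  {"translation":[-3,0,0],"rot":[0,0,0]},
  {"translation":[-4,0,0],"rot":[0,0,0]},
  {"translation":[-4,0,0],"rot":[0,0,0]},
])

```text
time: 7.5
tool_pos: [637.2, -257.8, 280.3]
eef_rot: [[-0.997, -0.0, 0.081], [-0.081, 0.0, -0.997], [0.0, -1.0, -0.0]]
wrist_force: [0.2, 0.4, 0.1]
gripper_width: 0.001
```

```bash
python3 snap.py wrist:w10
```

```text
time 7.55
q [-0.497, 0.384, 0.996, 0.0, 1.761, 0.993]
tool_pos [637.081, -257.851, 280.296]
eef_rot [[-0.997, -0.0, 0.081], [-0.081, 0.0, -0.997], [0.0, -1.0, -0.0]]
wrist_force [0.163, -0.189, -0.054]
gripper_width 0.003
```

View pics/w10.png

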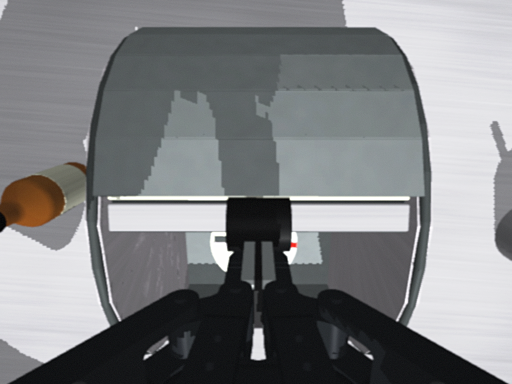

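move_arm([
  {"translation":[-1.5,0,0],"rot":[0,0,0]},
  {"translation":[-3,0,0],"rot":[0,0,0]},
  {"translation":[-5,0,0],"rot":[0,0,0]},
  {"translation":[-5,0,0],"rot":[0,0,0]},
])

```text
time: 7.88
tool_pos: [642.3, -257.4, 280.3]
eef_rot: [[-0.997, -0.0, 0.081], [-0.081, 0.0, -0.997], [0.0, -1.0, -0.0]]
wrist_force: [-1.2, -0.1, 0.1]
gripper_width: -0.0
```

move_arm([
  {"translation":[-1.5,0,0],"rot":[0,0,0]},
  {"translation":[-3,0,0],"rot":[0,0,0]},
  {"translation":[-5,0,0],"rot":[0,0,0]},
  {"translation":[-5,0,0],"rot":[0,0,0]},
])

```text
time: 8.22
tool_pos: [647.3, -257.0, 280.3]
eef_rot: [[-0.997, -0.0, 0.081], [-0.081, 0.0, -0.997], [0.0, -1.0, -0.0]]
wrist_force: [0.0, -0.3, -0.3]
gripper_width: -0.003
```

```bash
python3 snap.py wrist:w11
```

```text
time 8.267
q [-0.489, 0.405, 0.968, 0.0, 1.769, 1.001]
tool_pos [647.139, -257.004, 280.278]
eef_rot [[-0.997, -0.0, 0.081], [-0.081, 0.0, -0.997], [0.0, -1.0, -0.0]]
wrist_force [0.125, 0.277, -0.871]
gripper_width 0.004
```

View pics/w11.png

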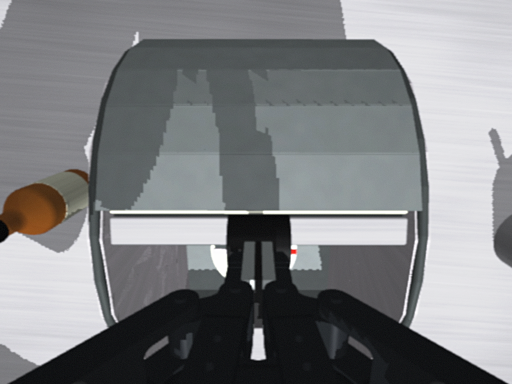

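```bash
python3 - <<'E'
from h import *
X=np.array([.9967,.081])
def pr(z,P):
    c=z['R']@P+z['t']; return (c[:2]/c[2]*z['f']+[z['cx'],z['cy']]).round(1)
tcp={'w9':(584.3,-262.0,357.6),'w10':(637.1,-257.9,280.3),'w11':(647.1,-257.0,280.3),'w3':(404.06,-276.8,130.7)}
for n in tcp:
    z=load(n); print(n,'tcp px',pr(z,np.array(tcp[n])),'19 behind',pr(z,np.array(tcp[n])+[0,0,19]))
for n in ['w9','w10','w11']:
    z=load(n)
    p=z['p'].max(-1)[:,258 if n=='w9' else 235]; 
    print(n,'dark rows',[ (i) for i in range(60,260) if (p[i]<45)!=(p[i-1]<45)])
w=load('w9');s=load('s9')
# project a model of knob center candidates
for ua in (578,580,584):
  for q in (1.5,1.6,1.65):
    f=.14+q; u=ua-210*np.cos(f); P=np.array([u*.9967+.081*308.3, u*.081-.9967*308.3, 80+210*np.sin(f)])
    print(ua,q,P.round(1),'w9',pr(w,P),'s9',pr(s,P))
W=cloud(w); d=W[100:130,236:280]; print('knob cloud',np.nanmax(d[...,2]),np.nanmedian(d.reshape(-1,3),0)); 
S=cloud(s);d=S[254:266,110:126].reshape(-1,3); print(np.nanmedian(d,0),np.nanpercentile(d[:,2],[5,95]))
E
```

```text
w9 tcp px [257.9 231.7] 19 behind [257.9 246.4]
w10 tcp px [258.3 236.5] 19 behind [258.3 251.8]
w11 tcp px [258.1 236.6] 19 behind [258.2 252. ]
w3 tcp px [258.2 236.3] 19 behind [258.3 251.6]
w9 dark rows [93, 120, 123, 134, 241]
w10 dark rows [198]
w11 dark rows [215]
578 1.5 [ 615.5 -259.3  289.5] w9 [257.5 157.4] s9 [115.5 241.6]
578 1.6 [ 636.3 -257.6  287. ] w9 [257.4 129.2] s9 [117.7 253.7]
578 1.65 [ 646.6 -256.8  285. ] w9 [257.4 114.8] s9 [118.9 259.8]
580 1.5 [ 617.5 -259.1  289.5] w9 [257.5 154.8] s9 [115.7 242.8]
580 1.6 [ 638.3 -257.4  287. ] w9 [257.4 126.5] s9 [117.9 254.8]
580 1.65 [ 648.6 -256.6  285. ] w9 [257.4 112.1] s9 [119.1 260.9]
584 1.5 [ 621.5 -258.8  289.5] w9 [257.5 149.5] s9 [116. 245.]
584 1.6 [ 642.3 -257.1  287. ] w9 [257.4 121. ] s9 [118.2 257.1]
584 1.65 [ 652.6 -256.3  285. ] w9 [257.4 106.5] s9 [119.4 263.3]
knob cloud 302.61457187770384 [ 647.6716125  -256.76721683  299.79468439]
[ 649.0980821  -254.77283899  299.54374629] [295.56596855 301.74578791]
```

```bash
python3 - <<'E'
from h import *
def pr(z,P):
    c=z['R']@P+z['t']; return (c[:2]/c[2]*z['f']+[z['cx'],z['cy']]).round(1)
for n in ['w9','w10','w11']:
    z=load(n)
    print(n,'far-edge rows: hood edge etc; knob c, top, back:',[pr(z,np.array(P)).tolist() for P in [(648.6,-256.6,285),(648.6,-256.6,300),(663.5,-255.4,285)]])
    W=cloud(z); 
    for c in (232,238,246,258,270,284): print(c,[tuple(W[r,c].round(0)) for r in (220,230,240,250)])
im=load('w11')['p'][190:340,190:330,::-1]; cv2.imwrite('pics/w11z.png',cv2.resize(im,None,fx=4,fy=4,interpolation=cv2.INTER_CUBIC))
E
```

```text
w9 far-edge rows: hood edge etc; knob c, top, back: [[257.4, 112.0], [257.4, 113.1], [257.4, 90.8]]
232 [(np.float64(454.0), np.float64(-228.0), np.float64(20.0)), (np.float64(436.0), np.float64(-229.0), np.float64(21.0)), (np.float64(435.0), np.float64(-232.0), np.float64(59.0)), (np.float64(388.0), np.float64(-231.0), np.float64(3.0))]
238 [(np.float64(466.0), np.float64(-240.0), np.float64(49.0)), (np.float64(437.0), np.float64(-240.0), np.float64(22.0)), (np.float64(434.0), np.float64(-242.0), np.float64(56.0)), (np.float64(388.0), np.float64(-242.0), np.float64(2.0))]
246 [(np.float64(468.0), np.float64(-253.0), np.float64(50.0)), (np.float64(437.0), np.float64(-254.0), np.float64(20.0)), (np.float64(436.0), np.float64(-255.0), np.float64(57.0)), (np.float64(594.0), np.float64(-256.0), np.float64(401.0))]
258 [(np.float64(469.0), np.float64(-272.0), np.float64(49.0)), (np.float64(439.0), np.float64(-274.0), np.float64(21.0)), (np.float64(438.0), np.float64(-274.0), np.float64(59.0)), (np.float64(594.0), np.float64(-261.0), np.float64(400.0))]
270 [(np.float64(471.0), np.float64(
[... 2882 characters left out ...]
.float64(-256.0), np.float64(290.0)), (np.float64(658.0), np.float64(-256.0), np.float64(297.0)), (np.float64(654.0), np.float64(-256.0), np.float64(300.0)), (np.float64(659.0), np.float64(-256.0), np.float64(320.0))]
270 [(np.float64(662.0), np.float64(-262.0), np.float64(290.0)), (np.float64(659.0), np.float64(-262.0), np.float64(297.0)), (np.float64(655.0), np.float64(-263.0), np.float64(299.0)), (np.float64(660.0), np.float64(-261.0), np.float64(321.0))]
284 [(np.float64(663.0), np.float64(-270.0), np.float64(290.0)), (np.float64(659.0), np.float64(-270.0), np.float64(296.0)), (np.float64(655.0), np.float64(-270.0), np.float64(299.0)), (np.float64(nan), np.float64(nan), np.float64(nan))]
```

View pics/w11z.png

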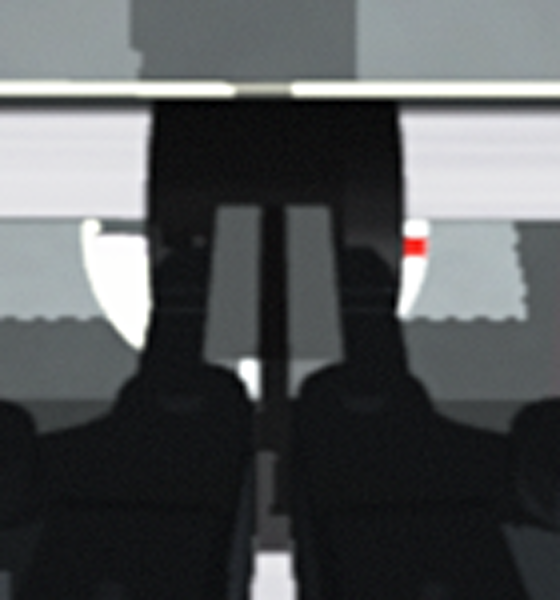

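```bash
python3 - <<'E'
from h import *
for n,t in (('w3',130.7),('w11',280.3),('w2',230.6)):
    W=cloud(load(n)); print(n,t)
    cols={'w3':(215,219,258,297,302),'w11':(246,252,262,268),'w2':(150,157,360)}[n]
    rows=range(236,345,12) if n!='w2' else range(256,330,12)
    for c in cols: print(c,[(r,tuple(float(x) for x in W[r,c].round(0))) for r in rows])
E
python3 - <<'E'
import cv2,numpy as np
im=cv2.imread('pics/w3.png')[200:370,150:370]; cv2.imwrite('pics/w3z.png',cv2.resize(im,None,fx=3.5,fy=3.5,interpolation=cv2.INTER_CUBIC))
E
```

```text
w3 130.7
215 [(236, (341.0, -238.0, 1.0)), (248, (414.0, -256.0, 169.0)), (260, (415.0, -258.0, 180.0)), (272, (415.0, -259.0, 190.0)), (284, (412.0, -260.0, 195.0)), (296, (408.0, -260.0, 196.0)), (308, (402.0, -260.0, 196.0)), (320, (397.0, -260.0, 196.0)), (332, (220.0, -242.0, 0.0)), (344, (204.0, -243.0, 1.0))]
219 [(236, (342.0, -242.0, 1.0)), (248, (414.0, -258.0, 168.0)), (260, (415.0, -259.0, 180.0)), (272, (411.0, -260.0, 183.0)), (284, (405.0, -260.0, 184.0)), (296, (401.0, -260.0, 186.0)), (308, (396.0, -261.0, 187.0)), (320, (238.0, -246.0, 1.0)), (332, (222.0, -247.0, 2.0)), (344, (204.0, -248.0, -0.0))]
258 [(236, (416.0, -276.0, 156.0)), (248, (412.0, -276.0, 161.0)), (260, (407.0, -276.0, 164.0)), (272, (400.0, -277.0, 164.0)), (284, (288.0, -286.0, 1.0)), (296, (273.0, -287.0, 1.0)), (308, (258.0, -289.0, 1.0)), (320, (242.0, -290.0, 1.0)), (332, (225.0, -291.0, 1.0)), (344, (209.0, -293.0, 1.0))]
297 [(236, (348.0, -322.0, 1.0)), (248, (417.0, -293.0, 169.0)), (260, (417.0, -292.0, 180.0)), (272, (415.0, -292.0, 186.0)), (284, (410.0, -292.0, 187.0)), (296, (406.0,
[... 1683 characters left out ...]
 (344, (640.0, -261.0, 357.0))]
w2 230.6
150 [(256, (414.0, -224.0, 277.0)), (268, (413.0, -227.0, 285.0)), (280, (411.0, -229.0, 290.0)), (292, (406.0, -229.0, 291.0)), (304, (402.0, -229.0, 293.0)), (316, (397.0, -230.0, 294.0)), (328, (392.0, -230.0, 295.0))]
157 [(256, (413.0, -227.0, 275.0)), (268, (411.0, -229.0, 281.0)), (280, (406.0, -229.0, 283.0)), (292, (401.0, -230.0, 284.0)), (304, (396.0, -230.0, 285.0)), (316, (158.0, -141.0, 1.0)), (328, (137.0, -141.0, 2.0))]
360 [(256, (421.0, -315.0, 276.0)), (268, (419.0, -314.0, 283.0)), (280, (414.0, -314.0, 284.0)), (292, (410.0, -314.0, 286.0)), (304, (405.0, -315.0, 288.0)), (316, (400.0, -315.0, 289.0)), (328, (162.0, -447.0, 1.0))]
```

View pics/w3z.png

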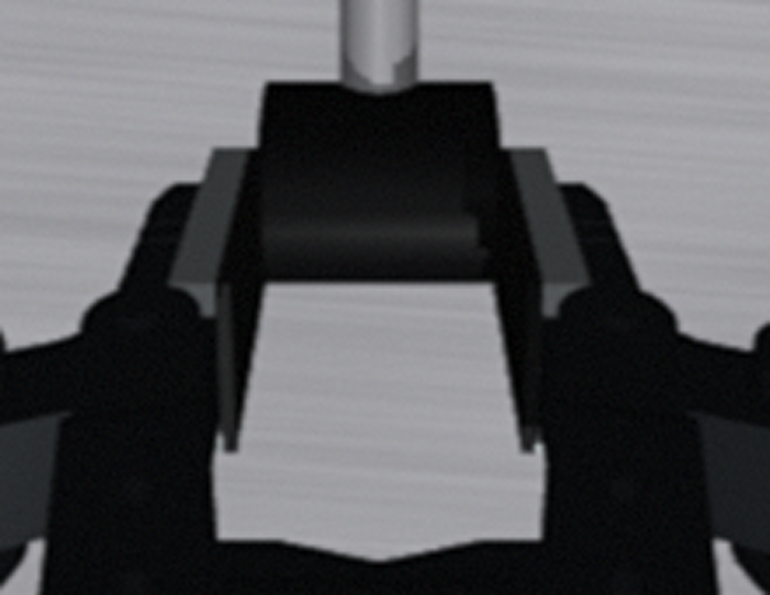

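move_arm([
  {"translation":[25,0,0],"rot":[0,0,0]},
  {"translation":[40,10,0],"rot":[0,0,0]},
  {"translation":[40,36,0],"rot":[0,0,0]},
  {"translation":[34,36,0],"rot":[0,0,0]},
  {"translation":[29,36,0],"rot":[0,0,0]},
  {"translation":[26,36,0],"rot":[0,0,0]},
  {"translation":[24,36,0],"rot":[0,0,0]},
  {"translation":[24,36,0],"rot":[0,0,0]},
])

```text
time: 8.93
tool_pos: [621.2, -259.1, 245.1]
eef_rot: [[-0.997, -0.007, 0.08], [-0.08, 0.0, -0.997], [0.007, -1.0, -0.001]]
wrist_force: [-31.5, 1.7, 1.2]
gripper_width: -0.002
```

move_arm([
  {"translation":[-1,0,0],"rot":[0,0,0]},
  {"translation":[-2,0,0],"rot":[0,0,0]},
  {"translation":[-3,0,0],"rot":[0,0,0]},
  {"translation":[-3,0,0],"rot":[0,0,0]},
])

```text
time: 9.27
tool_pos: [621.4, -259.1, 245.0]
eef_rot: [[-0.997, -0.012, 0.079], [-0.079, 0.001, -0.997], [0.012, -1.0, -0.002]]
wrist_force: [-58.1, 3.1, 5.6]
gripper_width: 0.002
```

move_arm([
  {"translation":[15,0,0],"rot":[0,0,0]},
  {"translation":[45,-10,0],"rot":[0,0,0]},
  {"translation":[75,-30,0],"rot":[0,0,0]},
  {"translation":[95,-50,0],"rot":[0,0,0]},
  {"translation":[102,-60,0],"rot":[0,0,0]},
  {"translation":[102,-60,0],"rot":[0,0,0]},
], hand=1.0)

```text
time: 9.77
tool_pos: [524.7, -267.6, 308.7]
eef_rot: [[-0.997, 0.005, 0.08], [-0.08, -0.003, -0.997], [-0.005, -1.0, 0.004]]
wrist_force: [0.0, -0.9, 0.6]
gripper_width: 0.844
```

```bash
python3 snap.py wrist:w12 side:s12; python3 - <<'E'
from h import *
z=load('w9')
def P(u,v,h): return onplane(z,u/6+200-.4,v/6+150-.4,h)
c=np.mean([P(u,v,98) for u,v in [(322,203),(400,240),(402,345),(322,385),(240,345),(242,245)]],0); print('c',c)
a=P(425,243,48);b=P(553,247,48);d=b-a; print('plate red',a,b,np.degrees(np.arctan2(d[1],d[0])), 'from c', np.degrees(np.arctan2(*(b-c)[[1,0]])))
a=P(325,299,98);b=P(403,301,98);d=b-a; print('grip red',a,b,np.degrees(np.arctan2(d[1],d[0])))
a=P(402,345,98);b=P(400,240,98);d=b-a; print('hex side',np.degrees(np.arctan2(d[1],d[0])))
im=load('w12')['p']; cv2.imwrite('pics/w12z.png',cv2.resize(im[60:260,150:400,::-1],None,fx=3,fy=3,interpolation=cv2.INTER_CUBIC))
E
```

```text
time 9.867
q [-0.601, 0.168, 1.22, 0.0, 1.753, 0.889]
tool_pos [525.414, -267.126, 304.677]
eef_rot [[-0.997, 0.001, 0.081], [-0.081, -0.0, -0.997], [-0.001, -1.0, 0.0]]
wrist_force [0.385, 0.791, -0.517]
gripper_width 0.994
c [ 520.33267338 -260.77282405   98.        ]
plate red [ 520.52543594 -287.45847961   48.        ] [ 522.11181969 -321.13408625   48.        ] -87.30291575770336 from c -88.3116974998449
grip red [ 519.30133992 -261.72693115   98.        ] [ 520.27701921 -280.25887131   98.        ] -86.98624431550901
hex side 6.089995174103522
```

View pics/w12z.png

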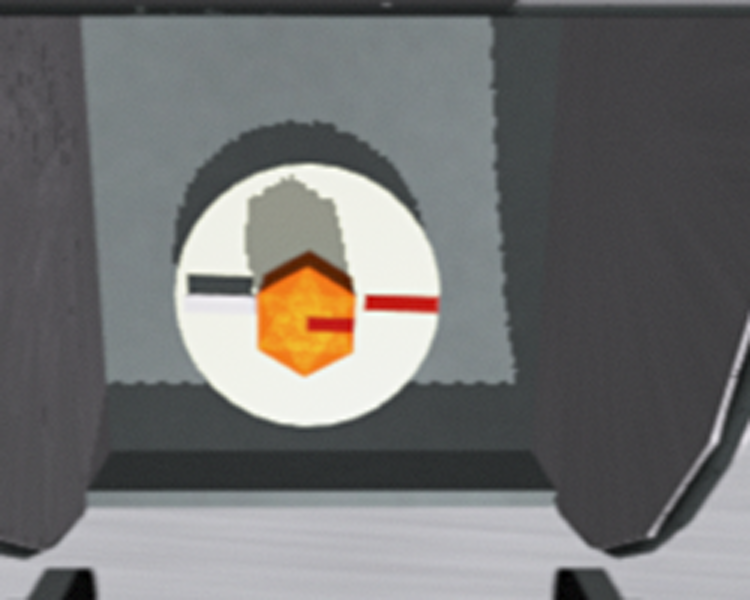

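```bash
python3 - <<'E'
from h import *
z=load('w12')
def P(u,v,h): return onplane(z,u/3+150-.33,v/3+60-.33,h)
c=np.mean([P(u,v,98) for u,v in [(308,265),(354,292),(352,355),(305,377),(258,350),(258,290)]],0); print('c',c)
a=P(365,303,48);b=P(438,304,48); d=b-a; print(np.degrees(np.arctan2(d[1],d[0])),np.degrees(np.arctan2(*(b-c)[[1,0]])))
# plate center by ellipse
m=(z['p'].min(-1)>200); W=cloud(z); m&=(W[...,2]<60)&(W[...,2]>38)
m[:110]=0;m[210:]=0;m[:,:200]=0;m[:,310:]=0
pts=np.argwhere(m)[:,::-1]; h=cv2.convexHull(pts.astype(np.int32)); 
hp=np.array([onplane(z,u,v,48)[:2] for u,v in h[:,0]]); print('plate',cv2.minEnclosingCircle(hp.astype(np.float32)))
s=load('s12'); cv2.imwrite('pics/s12z.png',cv2.resize(s['p'][170:300,60:220,::-1],None,fx=4,fy=4,interpolation=cv2.INTER_CUBIC))
E
```

```text
c [ 520.01125998 -260.95778946   98.        ]
-86.22589465589562 -87.6744594659511
plate ((519.3295288085938, -260.76531982421875), 59.77397918701172)
```

View pics/s12z.png

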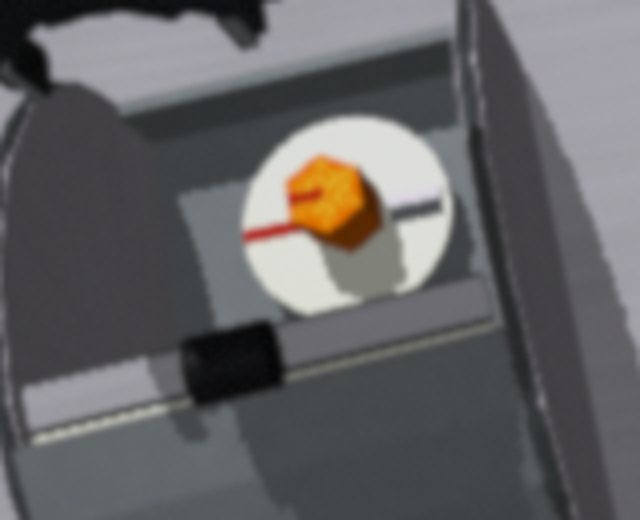

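move_arm([
  {"translation":[5,10,-6.6],"rot":[0,1.6,0]},
  {"translation":[5,50,-6.6],"rot":[0,1.6,0]},
  {"translation":[5,90,-6.6],"rot":[0,1.6,0]},
  {"translation":[5,130,-6.6],"rot":[0,1.6,0]},
  {"translation":[5,170,-6.6],"rot":[0,1.6,0]},
  {"translation":[5,205,-6.6],"rot":[0,1.6,0]},
  {"translation":[5,220,-6.6],"rot":[0,1.6,0]},
  {"translation":[5,220,-6.6],"rot":[0,1.6,0]},
])

```text
time: 10.53
tool_pos: [517.7, -259.1, 78.9]
eef_rot: [[-0.999, -0.007, 0.054], [-0.054, 0.005, -0.999], [0.006, -1.0, -0.005]]
wrist_force: [-0.9, -1.1, -0.2]
gripper_width: 0.998
```

```bash
python3 snap.py wrist:w13
```

```text
time 10.583
q [-0.597, 0.236, 1.592, 0.0, 1.319, 0.92]
tool_pos [518.656, -259.814, 81.788]
eef_rot [[-0.999, -0.004, 0.054], [-0.054, 0.003, -0.999], [0.004, -1.0, -0.003]]
wrist_force [0.305, 0.374, 1.416]
gripper_width 1.001
```

View pics/w13.png

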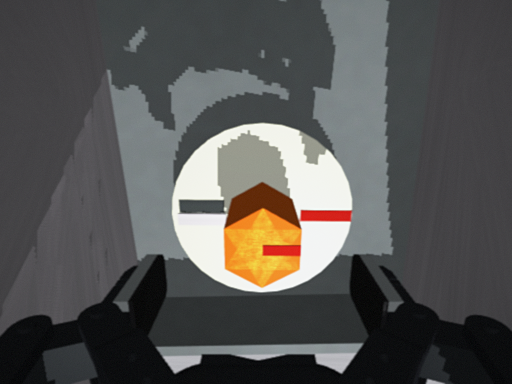

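```bash
python3 - <<'E'
from h import *
z=load('w13')
c=np.mean([onplane(z,u,v,98) for u,v in [(263,208),(300,228),(300,270),(263,287),(225,267),(225,227)]],0); print(c)
a=onplane(z,301,215.5,48);b=onplane(z,351,216,48);d=b-a;print(np.degrees(np.arctan2(d[1],d[0])))
a=onplane(z,263,250.5,98);b=onplane(z,300,251,98);d=b-a;print(np.degrees(np.arctan2(d[1],d[0])))
E
```

```text
[ 519.69742183 -261.37438104   98.        ]
-87.41310154182084
-87.6202318919345
```

move_arm([
  {"translation":[0,15,0.7],"rot":[0,0.5,0]},
  {"translation":[0,32,0.7],"rot":[0,0.5,0]},
  {"translation":[0,48,0.7],"rot":[0,0.5,0]},
  {"translation":[0,58,0.7],"rot":[0,0.5,0]},
  {"translation":[0,63,0.7],"rot":[0,0.5,0]},
  {"translation":[0,64,0.7],"rot":[0,0.5,0]},
  {"translation":[0,64,0.7],"rot":[0,0.5,0]},
])

```text
time: 11.17
tool_pos: [519.4, -261.7, 21.1]
eef_rot: [[-0.999, 0.001, 0.044], [-0.044, -0.0, -0.999], [-0.001, -1.0, 0.0]]
wrist_force: [-0.3, -0.1, 0.2]
gripper_width: 1.0
```

```bash
python3 snap.py wrist:w14
```

```text
time 11.217
q [-0.599, 0.291, 1.654, 0.0, 1.195, 0.927]
tool_pos [519.439, -261.773, 21.358]
eef_rot [[-0.999, 0.001, 0.044], [-0.044, -0.001, -0.999], [-0.001, -1.0, 0.001]]
wrist_force [0.309, -0.213, -0.313]
gripper_width 0.998
```

View pics/w14.png

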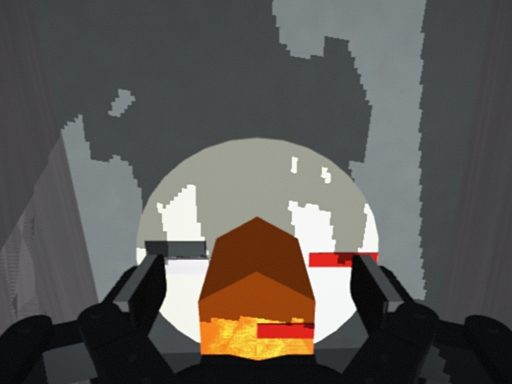

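move_arm([
  {"translation":[0,0,0],"rot":[0,0,0]},
  {"translation":[0,0,0],"rot":[0,0,0]},
  {"translation":[0,0,0],"rot":[0,0,0]},
  {"translation":[0,0,0],"rot":[0,0,0]},
  {"translation":[0,0,0],"rot":[0,0,0]},
  {"translation":[0,0,0],"rot":[0,0,0]},
  {"translation":[0,0,0],"rot":[0,0,0]},
], hand=0.0, newtons=70)

```text
time: 11.8
tool_pos: [519.1, -261.7, 20.9]
eef_rot: [[-0.999, 0.001, 0.044], [-0.044, -0.0, -0.999], [-0.001, -1.0, 0.0]]
wrist_force: [0.7, 0.6, 5.5]
gripper_width: 0.46
```

```bash
python3 snap.py wrist:w15; python3 - <<'E'
from h import *
W=cloud(load('w15'))
for c in range(190,330,12): print(c,[(r,tuple(float(x) for x in W[r,c].round(0))) for r in (230,242,254,270,300)])
E
```

```text
time 11.85
q [-0.599, 0.292, 1.655, 0.0, 1.194, 0.927]
tool_pos [519.128, -261.662, 20.936]
eef_rot [[-0.999, 0.001, 0.044], [-0.044, -0.0, -0.999], [-0.001, -1.0, 0.0]]
wrist_force [-1.101, 1.138, 6.226]
gripper_width 0.46
190 [(230, (534.0, -228.0, 49.0)), (242, (528.0, -228.0, 49.0)), (254, (526.0, -230.0, 57.0)), (270, (526.0, -232.0, 72.0)), (300, (531.0, -238.0, 99.0))]
202 [(230, (534.0, -234.0, 48.0)), (242, (528.0, -234.0, 50.0)), (254, (529.0, -236.0, 64.0)), (270, (530.0, -239.0, 78.0)), (300, (531.0, -242.0, 99.0))]
214 [(230, (535.0, -240.0, 49.0)), (242, (528.0, -240.0, 49.0)), (254, (531.0, -242.0, 67.0)), (270, (532.0, -244.0, 82.0)), (300, (531.0, -246.0, 99.0))]
226 [(230, (535.0, -245.0, 50.0)), (242, (534.0, -246.0, 61.0)), (254, (535.0, -248.0, 73.0)), (270, (536.0, -249.0, 88.0)), (300, (531.0, -250.0, 99.0))]
238 [(230, (537.0, -251.0, 54.0)), (242, (538.0, -252.0, 68.0)), (254, (539.0, -253.0, 80.0)), (270, (nan, nan, nan)), (300, (531.0, -254.0, 99.0))]
250 [(230, (541.0, -257.0, 61.0)), (242, (541.0, -257.0, 75.0)), (254, (541.0, -258.0, 84.0)), (270, (541.0
[... 277 characters left out ...]
9.0, -267.0, 80.0)), (270, (540.0, -266.0, 94.0)), (300, (532.0, -266.0, 99.0))]
286 [(230, (536.0, -274.0, 49.0)), (242, (536.0, -273.0, 63.0)), (254, (537.0, -272.0, 75.0)), (270, (537.0, -271.0, 88.0)), (300, (532.0, -270.0, 98.0))]
298 [(230, (536.0, -280.0, 49.0)), (242, (533.0, -280.0, 55.0)), (254, (534.0, -278.0, 69.0)), (270, (535.0, -276.0, 84.0)), (300, (533.0, -274.0, 99.0))]
310 [(230, (536.0, -286.0, 49.0)), (242, (530.0, -287.0, 48.0)), (254, (532.0, -284.0, 64.0)), (270, (532.0, -282.0, 78.0)), (300, (532.0, -278.0, 99.0))]
322 [(230, (537.0, -292.0, 48.0)), (242, (530.0, -292.0, 49.0)), (254, (528.0, -291.0, 56.0)), (270, (533.0, -286.0, 79.0)), (300, (532.0, -283.0, 98.0))]
```

View pics/w15.png

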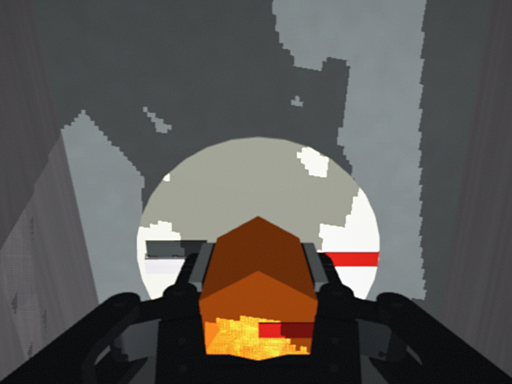

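move_arm([
  {"translation":[0,-3,0],"rot":[0,0,0]},
  {"translation":[0,-10,0],"rot":[0,0,0]},
  {"translation":[0,-22,0],"rot":[0,0,0]},
  {"translation":[0,-38,0],"rot":[0,0,0]},
  {"translation":[0,-56,0],"rot":[0,0,0]},
  {"translation":[0,-74,0],"rot":[0,0,0]},
  {"translation":[0,-90,0],"rot":[0,0,0]},
  {"translation":[0,-100,0],"rot":[0,0,0]},
], newtons=90)

```text
time: 12.52
tool_pos: [519.3, -261.8, 123.2]
eef_rot: [[-0.999, 0.002, 0.044], [-0.044, -0.001, -0.999], [-0.002, -1.0, 0.001]]
wrist_force: [-0.3, -1.3, -3.6]
gripper_width: 0.46
```

```bash
python3 snap.py wrist:w16
```

```text
time 12.567
q [-0.599, 0.202, 1.542, 0.0, 1.393, 0.927]
tool_pos [519.774, -262.074, 124.359]
eef_rot [[-0.999, 0.003, 0.044], [-0.044, -0.002, -0.999], [-0.003, -1.0, 0.002]]
wrist_force [0.986, -0.465, -1.57]
gripper_width 0.457
```

View pics/w16.png

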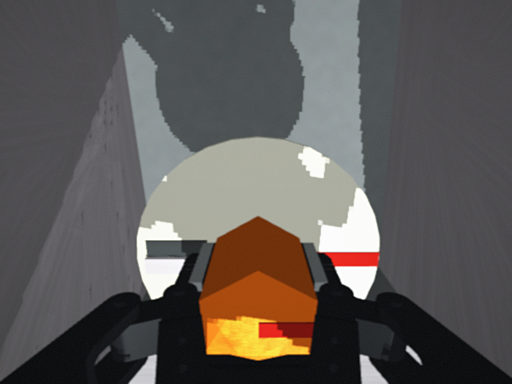

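move_arm([
  {"translation":[0,-12,0],"rot":[0,0,0]},
  {"translation":[0,-34,0],"rot":[0,0,0]},
  {"translation":[0,-62,0],"rot":[0,0,0]},
  {"translation":[0,-94,0],"rot":[0,0,0]},
  {"translation":[0,-124,0],"rot":[0,0,0]},
  {"translation":[0,-148,0],"rot":[0,0,0]},
  {"translation":[0,-163,0],"rot":[0,0,0]},
  {"translation":[0,-170,0],"rot":[0,0,0]},
])

```text
time: 13.23
tool_pos: [519.1, -261.6, 292.7]
eef_rot: [[-0.999, 0.002, 0.044], [-0.044, -0.001, -0.999], [-0.002, -1.0, 0.001]]
wrist_force: [0.4, 0.8, -4.4]
gripper_width: 0.458
```

move_arm([
  {"translation":[-3,0,-12],"rot":[0,-4,0]},
  {"translation":[-8,0,-32],"rot":[0,-10,0]},
  {"translation":[-14,0,-53],"rot":[0,-17,0]},
  {"translation":[-19,0,-74],"rot":[0,-24,0]},
  {"translation":[-24,0,-95],"rot":[0,-31,0]},
  {"translation":[-30,0,-116],"rot":[0,-38,0]},
  {"translation":[-35,0,-137],"rot":[0,-45,0]},
  {"translation":[-40,0,-157],"rot":[0,-52,0]},
])

```text
time: 13.9
tool_pos: [551.7, -101.7, 289.3]
eef_rot: [[-0.575, -0.002, 0.818], [-0.818, 0.001, -0.575], [0.0, -1.0, -0.002]]
wrist_force: [-0.4, 0.4, -4.5]
gripper_width: 0.459
```

move_arm([
  {"translation":[-19,0,-8],"rot":[0,-7,0]},
  {"translation":[-37,0,-16],"rot":[0,-14,0]},
  {"translation":[-56,0,-24],"rot":[0,-21,0]},
  {"translation":[-75,0,-32],"rot":[0,-28,0]},
  {"translation":[-93,0,-40],"rot":[0,-35,0]},
  {"translation":[-112,0,-48],"rot":[0,-42,0]},
  {"translation":[-131,0,-56],"rot":[0,-49,0]},
  {"translation":[-149,0,-64],"rot":[0,-56,0]},
])

```text
time: 14.57
tool_pos: [586.1, 56.7, 289.2]
eef_rot: [[0.357, -0.002, 0.934], [-0.934, 0.0, 0.357], [-0.001, -1.0, -0.002]]
wrist_force: [0.2, -0.2, -3.7]
gripper_width: 0.459
```

move_arm([
  {"translation":[-19,0,12],"rot":[0,-7,0]},
  {"translation":[-37,0,24],"rot":[0,-14,0]},
  {"translation":[-55,0,36],"rot":[0,-21,0]},
  {"translation":[-74,0,47],"rot":[0,-28,0]},
  {"translation":[-92,0,59],"rot":[0,-35,0]},
  {"translation":[-110,0,71],"rot":[0,-42,0]},
  {"translation":[-126,0,81],"rot":[0,-49,0]},
  {"translation":[-136,0,87],"rot":[0,-56,0]},
])

```text
time: 15.23
tool_pos: [619.8, 215.3, 288.8]
eef_rot: [[0.974, -0.003, 0.226], [-0.226, -0.0, 0.974], [-0.002, -1.0, -0.001]]
wrist_force: [-0.6, 0.0, -3.9]
gripper_width: 0.454
```

move_arm([
  {"translation":[0,0,0],"rot":[0,0,0]},
  {"translation":[0,0,0],"rot":[0,0,0]},
  {"translation":[0,0,0],"rot":[0,0,0]},
])

```text
time: 15.48
tool_pos: [619.8, 212.9, 289.7]
eef_rot: [[0.972, -0.001, 0.236], [-0.236, -0.0, 0.972], [-0.001, -1.0, -0.001]]
wrist_force: [0.3, -0.4, -3.8]
gripper_width: 0.462
```

```bash
python3 snap.py wrist:w17
```

```text
time 15.533
q [0.213, 0.313, 1.071, -0.0, 1.758, -1.119]
tool_pos [619.876, 212.724, 290.022]
eef_rot [[0.972, -0.001, 0.236], [-0.236, -0.0, 0.972], [-0.001, -1.0, -0.0]]
wrist_force [-0.09, 0.266, -3.408]
gripper_width 0.46
```

View pics/w17.png

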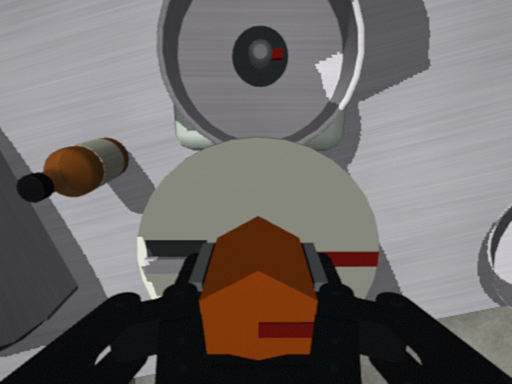

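```bash
python3 - <<'E'
from h import *
z=load('w17'); cv2.imwrite('pics/w17z.png',cv2.resize(z['p'][20:100,210:310,::-1],None,fx=7,fy=7,interpolation=cv2.INTER_CUBIC))
W=cloud(z); hsv=cv2.cvtColor(z['p'],cv2.COLOR_RGB2HSV)
red=((hsv[...,0]<6)|(hsv[...,0]>172))&(hsv[...,1]>140)&(hsv[...,2]>60); red[120:]=0;red[:,:240]=0;red[:,310:]=0
v,u=np.nonzero(red); print(len(u),u.min(),u.max(),v.min(),v.max(),u.mean(),v.mean()); print(np.nanmedian(W[red],0))
E
```

```text
107 272 282 48 58 277.13084112149534 52.654205607476634
[512.38507523 257.84054753 137.81395154]
```

View pics/w17z.png

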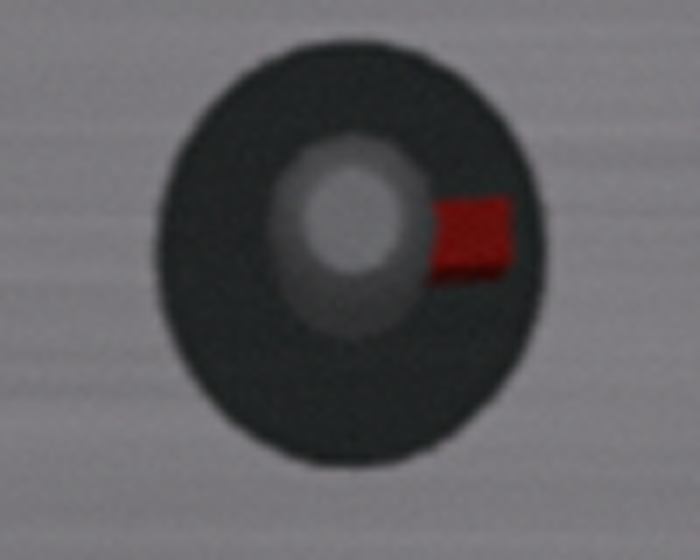

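```bash
python3 - <<'E'
from h import *
z=load('w17')
P=lambda u,v,h:onplane(z,u/7+210-.43,v/7+20-.43,h)
TL,TR,BR,BL=[P(u,v,137) for u,v in [(440,204),(512,197),(509,265),(432,270)]]
ang=lambda d:np.degrees(np.arctan2(d[1],d[0]))
tip=P(352,221,155); sh=P(352,253,115); print('tip',tip,'sh',sh)
print('len',np.linalg.norm(TR-TL),np.linalg.norm(TR-BR),ang(TR-TL),ang(BR-BL),ang(BR-TR)+90)
c=(tip+sh)/2; print('endmid',ang((TR+BR)/2-c),np.linalg.norm(((TR+BR)/2-c)[:2]),ang((TR+BR+TL+BL)/4-c))
# disc line in hand: plate at z
zp=290-1+28
a=onplane(z,331,259.5,zp);b=onplane(z,378,259.3,zp);print('disc line',ang(b-a))
a=onplane(z,259,330,zp+50);b=onplane(z,313,330,zp+50);print('grip line',ang(b-a),a)
# plate centre via contour top half
W=cloud(z);m=(abs(W[...,2]-zp)<8); print(np.nanmedian(W[200,180:330,2]))
m[:, :130]=0; m[:,390:]=0; m[:130]=0; m[345:]=0
pts=[]
for r in range(138,262,4):
    cc=np.nonzero(m[r])[0]
    if len(cc)>10: pts+= [(cc[0],r),(cc[-1],r)]
hp=np.array([onplane(z,u,v,zp)[:2] for u,v in pts])
from scipy.optimize import least_squares
g=least_squares(lambda c:np.hypot(*(hp-c[:2]).T)-c[2],[620,213,60],loss='soft_l1');print('plate',g.x,np.std(g.fun))
E
```

```text
tip [509.31802152 241.85300307 155.        ] sh [508.61885301 242.2358647  115.        ]
len 9.550704226188813 8.291257909407337 81.43447843540105 79.77759180736804 74.93684871055518
endmid 77.99363261719918 21.053684186443977 77.19892562482961
disc line 76.65097161352723
grip line 76.39147713148938 [621.53529265 213.38783074 367.        ]
317.62377335879205
plate [620.34283268 212.96536379  59.7764678 ] 0.18503525713785512
```

```bash
python3 snap.py scene:c17 side:s17; python3 - <<'E'
import cv2
for n in ('c17','s17'):
    im=cv2.imread(f'pics/{n}.png'); cv2.imwrite(f'pics/{n}z.png',cv2.resize(im[100:260,240:460],None,fx=3.5,fy=3.5,interpolation=cv2.INTER_CUBIC))
E
```

```text
time 15.633
q [0.213, 0.313, 1.071, 0.0, 1.758, -1.12]
tool_pos [619.938, 212.698, 290.415]
eef_rot [[0.972, -0.0, 0.235], [-0.235, -0.0, 0.972], [-0.0, -1.0, -0.0]]
wrist_force [0.326, -0.285, -3.65]
gripper_width 0.457
```

View pics/c17z.png

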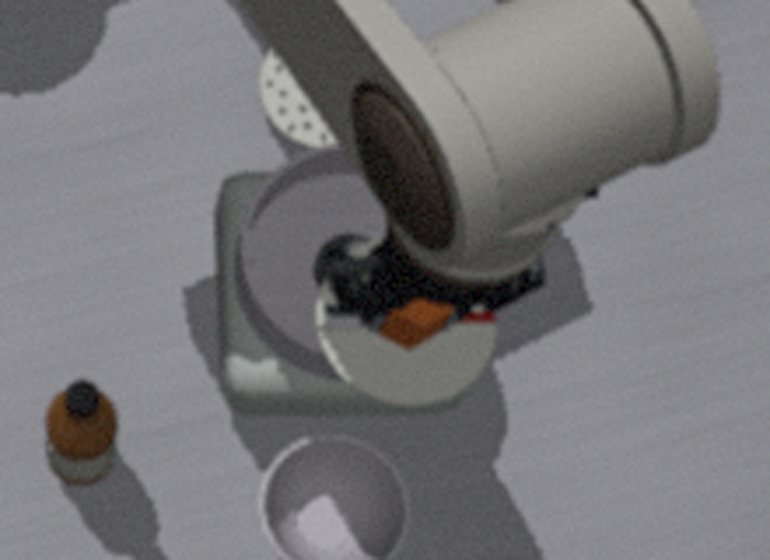

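View pics/s17z.png

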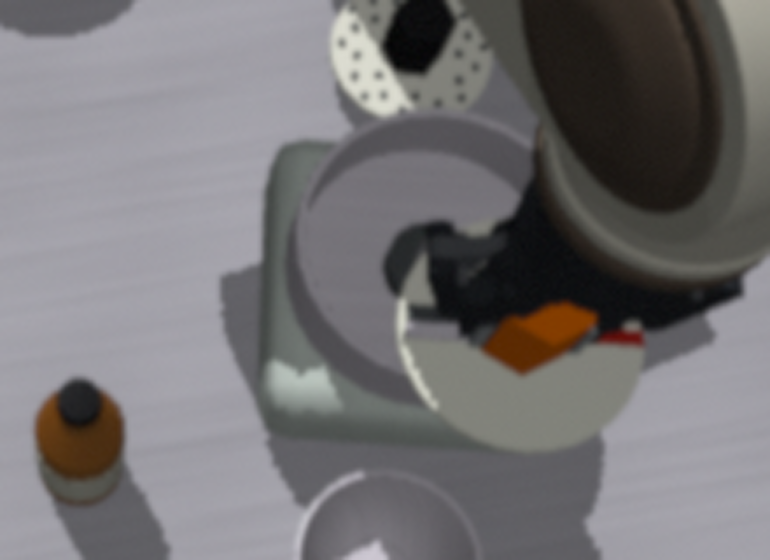

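```bash
python3 - <<'E'
from h import *
from scipy.optimize import least_squares
for n in ('c17','s17','w17'):
    z=load(n); W=cloud(z)
    m=(abs(W[...,2]-317)<9)&(np.hypot(W[...,0]-620,W[...,1]-213)<68)
    if n=='w17': m[262:]=0
    m=cv2.morphologyEx(m.astype(np.uint8),cv2.MORPH_CLOSE,np.ones((3,3)))
    pts=cv2.findContours(m,cv2.RETR_EXTERNAL,cv2.CHAIN_APPROX_NONE)[0]; pts=max(pts,key=len)[:,0]
    hp=np.array([onplane(z,u,v,317)[:2] for u,v in pts]); hp=hp[np.hypot(hp[:,0]-620,hp[:,1]-213)>53]
    if n!='w17': hp=hp[hp[:,0]>622]
    g=least_squares(lambda c:np.hypot(*(hp-c).T)-60,[620,213],loss='soft_l1',f_scale=1);print(n,len(hp),g.x.round(1),np.std(g.fun).round(2))
# shaft centre in initial pictures, shoulder/dark disc & rim at 153 by colour-free: rim fit robust
for n in ('scene0','side0'):
    z=load(n);W=cloud(z); m=(W[...,2]>140)&(np.hypot(W[...,0]-511,W[...,1]-240)<110)
    pts=max(cv2.findContours(m.astype(np.uint8),cv2.RETR_EXTERNAL,cv2.CHAIN_APPROX_NONE)[0],key=len)[:,0]
    hp=np.array([onplane(z,u,v,153)[:2] for u,v in pts])
    g=least_squares(lambda c:np.hypot(*(hp-c[:2]).T)-c[2],[511,240,92],loss='soft_l1',f_scale=1);print(n,'rim',g.x.round(1),np.std(g.fun).round(2))
z=load('w17');W=cloud(z); m=(W[...,2]>140)&(W[...,2]<165)&(np.hypot(W[...,0]-511,W[...,1]-240)<110)&(np.hypot(W[...,0]-511,W[...,1]-240)>60)
pts=np.argwhere(m)[:,::-1]; hp=np.array([onplane(z,u,v,153)[:2] for u,v in pts]); r=np.hypot(hp[:,0]-510,hp[:,1]-241); 
g=least_squares(lambda c:np.hypot(*(hp-c[:2]).T)-89,[511,240],loss='soft_l1',f_scale=1); print('w17 rim',len(hp),g.x,np.std(g.fun))
E
```

```text
c17 69 [621.3 211. ] 0.83
s17 98 [620.5 211.3] 0.7
w17 383 [620.6 212.9] 1.09
scene0 rim [513.1 238.9  91. ] 1.02
side0 rim [512.1 239.1  91.7] 1.14
w17 rim 3247 [507.61434672 242.00251972] 2.7880135754757602
```

move_arm([
  {"translation":[-12,0,0],"rot":[0,-0.5,0]},
  {"translation":[-35,0,1],"rot":[0,-1.3,0]},
  {"translation":[-62,5,1.5],"rot":[0,-1.3,0]},
  {"translation":[-90,20,2],"rot":[0,-1.3,0]},
  {"translation":[-108,45,2],"rot":[0,-1.3,0]},
  {"translation":[-113,75,2],"rot":[0,-1.3,0]},
  {"translation":[-113,100,2],"rot":[0,-1.3,0]},
  {"translation":[-113,112,2],"rot":[0,-1.3,0]},
])

```text
time: 16.3
tool_pos: [509.2, 241.1, 175.8]
eef_rot: [[0.977, -0.003, 0.212], [-0.212, -0.001, 0.977], [-0.002, -1.0, -0.001]]
wrist_force: [0.6, -0.7, -4.7]
gripper_width: 0.456
```

move_arm([
  {"translation":[0,0,0],"rot":[0,0,0]},
  {"translation":[0,2,0],"rot":[0,0,0]},
  {"translation":[0,2,0],"rot":[0,0,0]},
  {"translation":[0,2,0],"rot":[0,0,0]},
])

```text
time: 16.63
tool_pos: [511.4, 241.7, 177.9]
eef_rot: [[0.977, 0.002, 0.211], [-0.211, 0.001, 0.977], [0.002, -1.0, 0.001]]
wrist_force: [-0.0, 1.1, -4.7]
gripper_width: 0.458
```

```bash
python3 snap.py side:s18 scene:c18 wrist:w18;  python3 - <<'E'
import cv2
im=cv2.imread(f'pics/s18.png'); cv2.imwrite(f'pics/s18z.png',cv2.resize(im[100:260,280:440],None,fx=4,fy=4,interpolation=cv2.INTER_CUBIC))
E
```

```text
time 16.783
q [0.306, 0.14, 1.506, 0.0, 1.494, -1.053]
tool_pos [511.004, 241.754, 177.279]
eef_rot [[0.977, 0.001, 0.211], [-0.211, 0.0, 0.977], [0.001, -1.0, 0.001]]
wrist_force [0.136, 0.16, -2.941]
gripper_width 0.459
```

View pics/s18z.png

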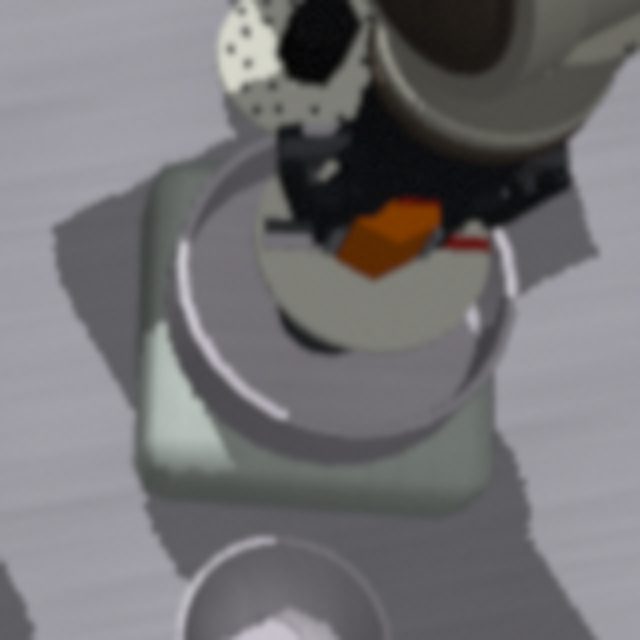

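View pics/w18.png

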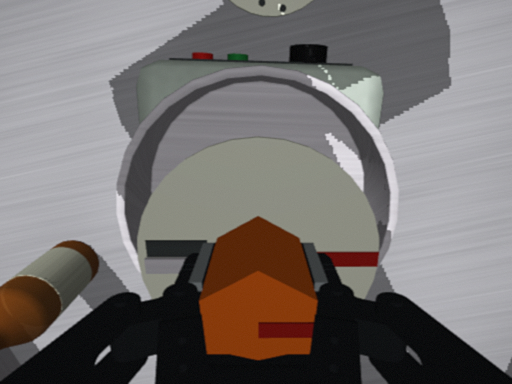

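```bash
python3 - <<'E'
from h import *
from scipy.optimize import least_squares
def fit(hp,c0,R): 
    g=least_squares(lambda c:np.hypot(*(hp-c).T)-R,c0,loss='soft_l1',f_scale=1); return g.x.round(1),np.std(g.fun).round(2),len(hp)
for n in ('w18','s18','c18'):
    z=load(n);W=cloud(z); zp=204.5
    d=np.hypot(W[...,0]-511,W[...,1]-241)
    m=(abs(W[...,2]-zp)<9)&(d<68)
    if n=='w18': m[262:]=0
    m=cv2.morphologyEx(m.astype(np.uint8),cv2.MORPH_CLOSE,np.ones((3,3)))
    pts=max(cv2.findContours(m,cv2.RETR_EXTERNAL,cv2.CHAIN_APPROX_NONE)[0],key=len)[:,0]
    hp=np.array([onplane(z,u,v,zp)[:2] for u,v in pts]); hp=hp[np.hypot(hp[:,0]-511,hp[:,1]-241)>53]
    if n!='w18': hp=hp[hp[:,0]>513]
    print(n,'plate',fit(hp,[511,241],60))
    m=(W[...,2]>148)&(W[...,2]<160)&(d>80)&(d<100)
    pts=np.argwhere(m)[:,::-1]; hp=np.array([onplane(z,u,v,153)[:2] for u,v in pts]); print('  rim',fit(hp,[511,241],89))
E
```

```text
w18 plate (array([511.8, 241.8]), np.float64(1.09), 383)
  rim (array([510.3, 241.6]), np.float64(2.11), 6271)
s18 plate (array([512.1, 240.4]), np.float64(0.7), 80)
  rim (array([510.7, 240.3]), np.float64(2.03), 592)
c18 plate (array([512.9, 239.6]), np.float64(1.0), 61)
  rim (array([511.7, 240.2]), np.float64(1.87), 318)
```

move_arm([
  {"translation":[-1.2,4,0],"rot":[0,0,0]},
  {"translation":[-1.2,10,0],"rot":[0,0,0]},
  {"translation":[-1.2,16,0],"rot":[0,0,0]},
  {"translation":[-1.2,22,0],"rot":[0,0,0]},
  {"translation":[-1.2,27,0],"rot":[0,0,0]},
  {"translation":[-1.2,31,0],"rot":[0,0,0]},
  {"translation":[-1.2,34,0],"rot":[0,0,0]},
  {"translation":[-1.2,35,0],"rot":[0,0,0]},
])

```text
time: 17.45
tool_pos: [509.3, 241.9, 140.8]
eef_rot: [[0.978, -0.001, 0.211], [-0.211, -0.0, 0.978], [-0.001, -1.0, -0.0]]
wrist_force: [-0.7, -0.1, -3.7]
gripper_width: 0.461
```

```bash
python3 snap.py
```

```text
time 17.45
q [0.307, 0.158, 1.56, 0.0, 1.424, -1.052]
tool_pos [509.254, 241.911, 140.813]
eef_rot [[0.978, -0.001, 0.211], [-0.211, -0.0, 0.978], [-0.001, -1.0, -0.0]]
wrist_force [-0.703, -0.082, -3.744]
gripper_width 0.461
```

move_arm([
  {"translation":[0,2,0],"rot":[0,0,0]},
  {"translation":[0,4,0],"rot":[0,0,0]},
  {"translation":[0,6,0],"rot":[0,0,0]},
  {"translation":[0,8,0],"rot":[0,0,0]},
  {"translation":[0,10,0],"rot":[0,0,0]},
  {"translation":[0,10,0],"rot":[0,0,0]},
])

```text
time: 17.95
tool_pos: [509.3, 241.9, 131.0]
eef_rot: [[0.978, -0.0, 0.211], [-0.211, -0.0, 0.978], [-0.0, -1.0, -0.0]]
wrist_force: [-0.1, -0.2, -3.7]
gripper_width: 0.458
```

Past the key top with no contact force; the slot is on the key. Continuing to the shoulder.

move_arm([
  {"translation":[0,2,0],"rot":[0,0,0]},
  {"translation":[0,4,0],"rot":[0,0,0]},
  {"translation":[0,6,0],"rot":[0,0,0]},
  {"translation":[0,8,0],"rot":[0,0,0]},
  {"translation":[0,10,0],"rot":[0,0,0]},
  {"translation":[0,12,0],"rot":[0,0,0]},
  {"translation":[0,12,0],"rot":[0,0,0]},
])

```text
time: 18.53
tool_pos: [509.2, 241.9, 118.9]
eef_rot: [[0.978, -0.001, 0.211], [-0.211, -0.0, 0.978], [-0.001, -1.0, -0.0]]
wrist_force: [-0.3, 0.1, -4.0]
gripper_width: 0.461
```

move_arm([
  {"translation":[0,1,0],"rot":[0,0,0]},
  {"translation":[0,2,0],"rot":[0,0,0]},
  {"translation":[0,3,0],"rot":[0,0,0]},
  {"translation":[0,3,0],"rot":[0,0,0]},
])

```text
time: 18.87
tool_pos: [509.3, 242.0, 116.2]
eef_rot: [[0.978, -0.0, 0.211], [-0.211, 0.0, 0.978], [-0.0, -1.0, -0.0]]
wrist_force: [0.3, -0.8, -5.3]
gripper_width: 0.457
```

move_arm([
  {"translation":[0,0.7,0],"rot":[0,0,0]},
  {"translation":[0,1.4,0],"rot":[0,0,0]},
  {"translation":[0,2,0],"rot":[0,0,0]},
  {"translation":[0,2,0],"rot":[0,0,0]},
])

```text
time: 19.2
tool_pos: [509.5, 242.0, 115.9]
eef_rot: [[0.978, 0.001, 0.211], [-0.211, 0.0, 0.978], [0.001, -1.0, 0.001]]
wrist_force: [-8.4, -4.0, 14.6]
gripper_width: 0.458
```

move_arm([
  {"translation":[0,-1,0],"rot":[0,0,0]},
  {"translation":[0,-1,0],"rot":[0,0,0]},
  {"translation":[0,-1,0],"rot":[0,0,0]},
  {"translation":[0,-1,0],"rot":[0,0,0]},
  {"translation":[0,-1,0],"rot":[0,0,0]},
  {"translation":[0,-1,0],"rot":[0,0,0]},
], hand=1.0)

```text
time: 19.7
tool_pos: [509.4, 242.0, 115.3]
eef_rot: [[0.978, -0.0, 0.211], [-0.211, 0.0, 0.978], [-0.0, -1.0, 0.0]]
wrist_force: [-0.7, 0.1, -1.2]
gripper_width: 0.998
```

move_arm([
  {"translation":[0,-10,0],"rot":[0,0,0]},
  {"translation":[0,-30,0],"rot":[0,0,0]},
  {"translation":[0,-60,0],"rot":[0,0,0]},
  {"translation":[0,-95,0],"rot":[0,0,0]},
  {"translation":[15,-125,0],"rot":[0,0,0]},
  {"translation":[45,-150,0],"rot":[0,0,0]},
  {"translation":[75,-165,0],"rot":[0,0,0]},
  {"translation":[90,-165,0],"rot":[0,0,0]},
])

```text
time: 20.37
tool_pos: [600.2, 222.3, 284.8]
eef_rot: [[0.977, 0.005, 0.211], [-0.211, 0.001, 0.977], [0.005, -1.0, 0.002]]
wrist_force: [-1.2, 1.2, -0.5]
gripper_width: 1.001
```

```bash
python3 snap.py wrist:w20 side:s20
```

```text
time 20.467
q [0.235, 0.275, 1.138, -0.0, 1.728, -1.122]
tool_pos [599.288, 222.153, 280.753]
eef_rot [[0.977, 0.0, 0.212], [-0.212, -0.0, 0.977], [0.0, -1.0, 0.0]]
wrist_force [-0.164, -0.306, -1.06]
gripper_width 1.001
```

View pics/w20.png

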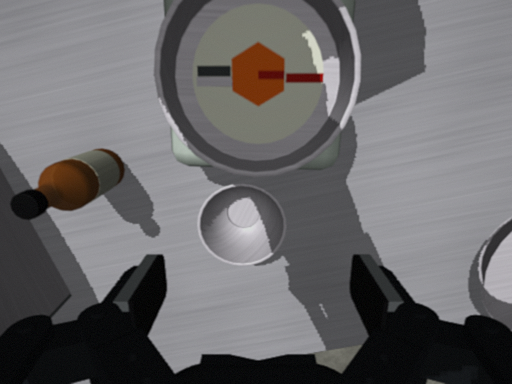

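View pics/s20.png

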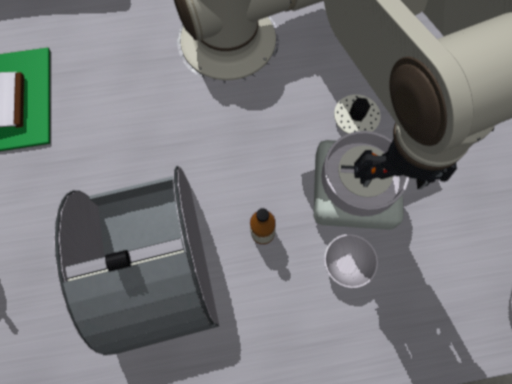

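Check the seated height by the depth of plate and grip top (home: 143 and 193).

```bash
python3 - <<'E'
from h import *
z=load('w20');W=cloud(z)
print('plate',np.nanmedian(W[100:130,240:270,2]),np.nanmedian(W[50:90,205:228,2]),'top',np.nanmedian(W[55:68,245:270,2]),'rim',np.nanmedian(W[165:171,240:270,2]), np.nanmax(W[160:175,250,2]), np.nanmedian(W[60:90,250:265],(0,1)))
E
```

```text
plate 143.98027736288125 144.45081057481661 top 193.9311974955291 rim 142.9978782851389 155.93486508871035 [510.46994562 241.59667313 193.96346669]
```

move_arm([
  {"translation":[4,-4,-12],"rot":[0,-2,0]},
  {"translation":[12,-8,-38],"rot":[0,-4,0]},
  {"translation":[22,-10,-68],"rot":[0,-6,0]},
  {"translation":[33,-10,-100],"rot":[0,-8,0]},
  {"translation":[43,-10,-132],"rot":[0,-10,0]},
  {"translation":[54,-10,-164],"rot":[0,-12,0]},
  {"translation":[64,-10,-196],"rot":[0,-14,0]},
  {"translation":[75,-10,-229],"rot":[0,-16.8,0]},
])

```text
time: 21.13
tool_pos: [621.6, -17.7, 291.0]
eef_rot: [[0.997, 0.0, -0.083], [0.083, 0.0, 0.997], [0.0, -1.0, 0.0]]
wrist_force: [0.7, 0.9, -0.3]
gripper_width: 0.997
```

move_arm([
  {"translation":[1,0,-32],"rot":[0,0,0]},
  {"translation":[2,0,-66],"rot":[0,0,0]},
  {"translation":[3,0,-100],"rot":[0,0,0]},
  {"translation":[4,0,-136],"rot":[0,0,0]},
  {"translation":[5,0,-170],"rot":[0,0,0]},
  {"translation":[6,0,-202],"rot":[0,0,0]},
  {"translation":[7,0,-226],"rot":[0,0,0]},
  {"translation":[7.5,0,-240],"rot":[0,0,0]},
])

```text
time: 21.8
tool_pos: [648.8, -257.4, 290.3]
eef_rot: [[0.997, -0.001, -0.079], [0.079, 0.0, 0.997], [-0.001, -1.0, 0.0]]
wrist_force: [-0.0, 1.0, 0.6]
gripper_width: 1.0
```

```bash
python3 snap.py wrist:w21; python3 snap.py wrist:w22
```

```text
time 21.85
q [-0.489, 0.413, 0.938, -0.001, 1.791, -2.139]
tool_pos [648.832, -258.673, 289.867]
eef_rot [[0.997, -0.001, -0.078], [0.078, -0.0, 0.997], [-0.001, -1.0, -0.0]]
wrist_force [0.731, -3.038, -0.119]
gripper_width 1.001
time 21.9
q [-0.487, 0.411, 0.94, -0.0, 1.791, -2.137]
tool_pos [648.967, -256.686, 289.928]
eef_rot [[0.997, -0.001, -0.079], [0.079, 0.0, 0.997], [-0.001, -1.0, 0.0]]
wrist_force [-0.741, 0.286, 0.26]
gripper_width 1.003
```

View pics/w22.png

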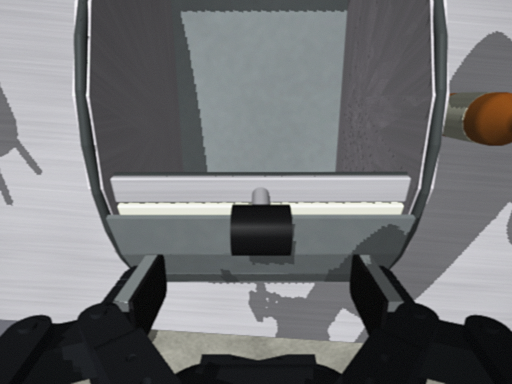

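move_arm([
  {"translation":[0,12,0],"rot":[0,0,0]},
  {"translation":[0,28,0],"rot":[0,0,0]},
  {"translation":[0,44,0],"rot":[0,0,0]},
  {"translation":[0,54,0],"rot":[0,0,0]},
  {"translation":[0,57,0],"rot":[0,0,0]},
  {"translation":[0,57,0],"rot":[0,0,0]},
])

```text
time: 22.4
tool_pos: [649.2, -254.2, 233.2]
eef_rot: [[0.997, -0.001, -0.082], [0.082, 0.001, 0.997], [-0.001, -1.0, 0.001]]
wrist_force: [-0.4, 0.2, 0.7]
gripper_width: 1.002
```

move_arm([
  {"translation":[0,0,0],"rot":[0,0,0]},
  {"translation":[0,0,0],"rot":[0,0,0]},
  {"translation":[0,0,0],"rot":[0,0,0]},
  {"translation":[0,0,0],"rot":[0,0,0]},
  {"translation":[0,0,0],"rot":[0,0,0]},
  {"translation":[0,0,0],"rot":[0,0,0]},
], hand=0.0, newtons=40)

```text
time: 22.9
tool_pos: [649.6, -257.1, 234.5]
eef_rot: [[0.997, 0.002, -0.079], [0.079, -0.003, 0.997], [0.002, -1.0, -0.003]]
wrist_force: [2.6, -13.0, 4.2]
gripper_width: 0.392
```

```bash
python3 snap.py wrist:w23
```

```text
time 22.95
q [-0.486, 0.407, 1.056, -0.002, 1.675, -2.137]
tool_pos [649.582, -257.108, 234.466]
eef_rot [[0.997, 0.002, -0.079], [0.079, -0.003, 0.997], [0.002, -1.0, -0.003]]
wrist_force [2.696, -12.603, 5.261]
gripper_width 0.394
```

View pics/w23.png

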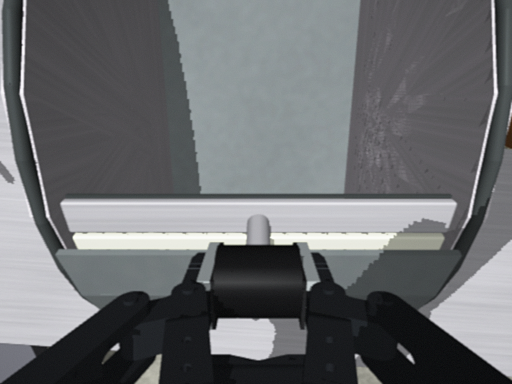

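move_arm([
  {"translation":[-13.4,-2.5,-2.5],"rot":[0,0,0]},
  {"translation":[-27,-4.2,-2.5],"rot":[0,0,0]},
  {"translation":[-40.6,-5,-2.5],"rot":[0,0,0]},
  {"translation":[-54.2,-4.9,-2.5],"rot":[0,0,0]},
  {"translation":[-67.9,-3.8,-2.5],"rot":[0,0,0]},
  {"translation":[-81.4,-2,-2.5],"rot":[0,0,0]},
  {"translation":[-94.7,0.8,-2.5],"rot":[0,0,0]},
  {"translation":[-107.9,4.4,-2.5],"rot":[0,0,0]},
])

```text
time: 23.62
tool_pos: [542.3, -265.7, 230.3]
eef_rot: [[0.997, 0.003, -0.082], [0.082, 0.0, 0.997], [0.003, -1.0, 0.0]]
wrist_force: [3.6, 7.8, 4.9]
gripper_width: 0.398
```

move_arm([
  {"translation":[-12.9,4.5,0],"rot":[0,0,0]},
  {"translation":[-25.5,9.8,0],"rot":[0,0,0]},
  {"translation":[-37.7,15.9,0],"rot":[0,0,0]},
  {"translation":[-49.5,22.7,0],"rot":[0,0,0]},
  {"translation":[-60.8,30.4,0],"rot":[0,0,0]},
  {"translation":[-71.6,38.7,0],"rot":[0,0,0]},
  {"translation":[-81.8,47.8,0],"rot":[0,0,0]},
  {"translation":[-91.4,57.4,0],"rot":[0,0,0]},
])

```text
time: 24.28
tool_pos: [450.9, -273.0, 172.3]
eef_rot: [[0.997, 0.002, -0.081], [0.081, 0.001, 0.997], [0.002, -1.0, 0.001]]
wrist_force: [2.2, 10.3, 5.6]
gripper_width: 0.389
```

```bash
python3 snap.py wrist:w24
```

```text
time 24.333
q [-0.694, 0.063, 1.605, 0.001, 1.475, -2.345]
tool_pos [449.015, -273.112, 170.415]
eef_rot [[0.997, -0.001, -0.081], [0.081, 0.001, 0.997], [-0.001, -1.0, 0.001]]
wrist_force [-5.361, 5.786, 3.789]
gripper_width 0.4
```

View pics/w24.png

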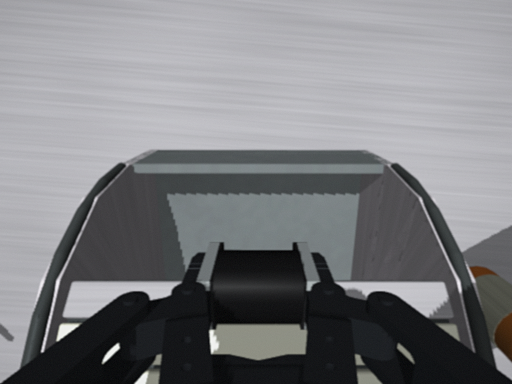

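move_arm([
  {"translation":[-8.7,9.9,0],"rot":[0,0,0]},
  {"translation":[-16.7,20.3,0],"rot":[0,0,0]},
  {"translation":[-24,31.1,0],"rot":[0,0,0]},
  {"translation":[-30.6,42.5,0],"rot":[0,0,0]},
  {"translation":[-36.6,54.2,0],"rot":[0,0,0]},
  {"translation":[-41.7,66.2,0],"rot":[0,0,0]},
  {"translation":[-46.2,78.6,0],"rot":[0,0,0]},
  {"translation":[-49.8,91.2,0],"rot":[0,0,0]},
])

```text
time: 25.0
tool_pos: [401.3, -277.0, 80.3]
eef_rot: [[0.997, 0.001, -0.081], [0.081, 0.001, 0.997], [0.001, -1.0, 0.001]]
wrist_force: [2.7, 10.6, 4.2]
gripper_width: 0.394
```

```bash
python3 snap.py wrist:w25
```

```text
time 25.05
q [-0.764, 0.049, 1.814, 0.001, 1.28, -2.416]
tool_pos [400.551, -276.941, 78.082]
eef_rot [[0.997, -0.0, -0.081], [0.081, 0.002, 0.997], [-0.0, -1.0, 0.002]]
wrist_force [4.951, 2.212, -5.543]
gripper_width 0.393
```

View pics/w25.png

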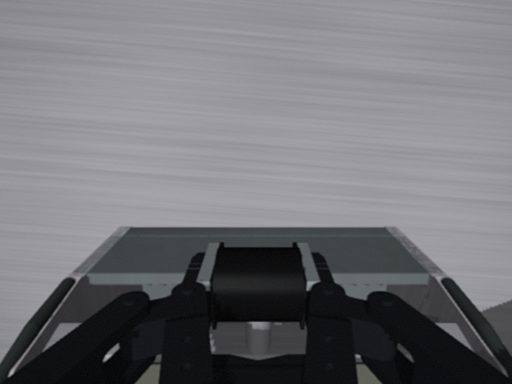

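move_arm([
  {"translation":[-1.8,7,0],"rot":[0,0,0]},
  {"translation":[-3.2,14,0],"rot":[0,0,0]},
  {"translation":[-4.3,20,0],"rot":[0,0,0]},
  {"translation":[-4.7,24,0],"rot":[0,0,0]},
  {"translation":[-4.7,24,0],"rot":[0,0,0]},
  {"translation":[-4.7,24,0],"rot":[0,0,0]},
])

```text
time: 25.55
tool_pos: [396.7, -277.3, 56.8]
eef_rot: [[0.997, 0.0, -0.081], [0.081, 0.002, 0.997], [0.001, -1.0, 0.002]]
wrist_force: [-1.2, 11.4, 6.8]
gripper_width: 0.392
```

move_arm([
  {"translation":[0,1,0],"rot":[0,0,0]},
  {"translation":[0,2.5,0],"rot":[0,0,0]},
  {"translation":[0,4,0],"rot":[0,0,0]},
  {"translation":[0,4,0],"rot":[0,0,0]},
])

```text
time: 25.88
tool_pos: [397.1, -277.5, 55.9]
eef_rot: [[0.997, 0.002, -0.081], [0.081, 0.0, 0.997], [0.002, -1.0, 0.0]]
wrist_force: [-17.2, 27.4, 58.2]
gripper_width: 0.394
```

move_arm([
  {"translation":[0,-2,0],"rot":[0,0,0]},
  {"translation":[0,-3,0],"rot":[0,0,0]},
  {"translation":[0,-3,0],"rot":[0,0,0]},
  {"translation":[0,-3,0],"rot":[0,0,0]},
  {"translation":[0,-3,0],"rot":[0,0,0]},
  {"translation":[0,-3,0],"rot":[0,0,0]},
  {"translation":[0,-3,0],"rot":[0,0,0]},
], hand=1.0)

```text
time: 26.47
tool_pos: [396.5, -278.3, 55.2]
eef_rot: [[0.997, -0.0, -0.081], [0.081, 0.0, 0.997], [-0.0, -1.0, 0.0]]
wrist_force: [0.9, 1.1, -0.4]
gripper_width: 0.998
```

move_arm([
  {"translation":[0,-10,0],"rot":[0,0,0]},
  {"translation":[0,-30,0],"rot":[0,0,0]},
  {"translation":[0,-60,0],"rot":[0,0,0]},
  {"translation":[0,-95,0],"rot":[0,0,0]},
  {"translation":[-10,-130,0],"rot":[0,0,0]},
  {"translation":[-25,-160,0],"rot":[0,0,0]},
  {"translation":[-35,-180,0],"rot":[0,0,0]},
  {"translation":[-35,-185,0],"rot":[0,0,0]},
])

```text
time: 27.13
tool_pos: [361.1, -281.8, 245.0]
eef_rot: [[0.997, 0.003, -0.08], [0.08, -0.004, 0.997], [0.003, -1.0, -0.004]]
wrist_force: [1.0, -0.6, 0.4]
gripper_width: 1.001
```

move_arm([
  {"translation":[-20,0,-30],"rot":[0,0,0]},
  {"translation":[-35,0,-60],"rot":[0,0,0]},
  {"translation":[-50,0,-95],"rot":[0,0,0]},
  {"translation":[-60,0,-125],"rot":[0,0,0]},
  {"translation":[-60,0,-145],"rot":[0,0,0]},
  {"translation":[-60,0,-150],"rot":[0,0,0]},
  {"translation":[-60,0,-150],"rot":[0,0,0]},
])

```text
time: 27.72
tool_pos: [313.8, -436.3, 239.5]
eef_rot: [[0.997, -0.001, -0.079], [0.079, 0.002, 0.997], [-0.001, -1.0, 0.002]]
wrist_force: [0.2, 0.7, -0.0]
gripper_width: 0.998
```

```bash
python3 snap.py wrist:w26 side:s26 scene:c26
```

```text
time 27.867
q [-1.088, 0.06, 1.467, 0.0, 1.615, -2.741]
tool_pos [314.291, -434.527, 240.388]
eef_rot [[0.997, -0.0, -0.082], [0.082, 0.0, 0.997], [0.0, -1.0, 0.0]]
wrist_force [-0.707, 0.443, -0.22]
gripper_width 0.998
```

View pics/s26.png

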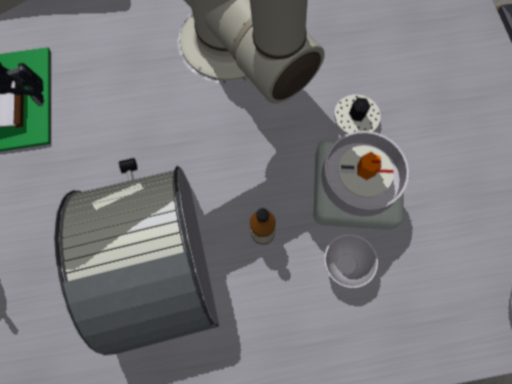

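View pics/c26.png

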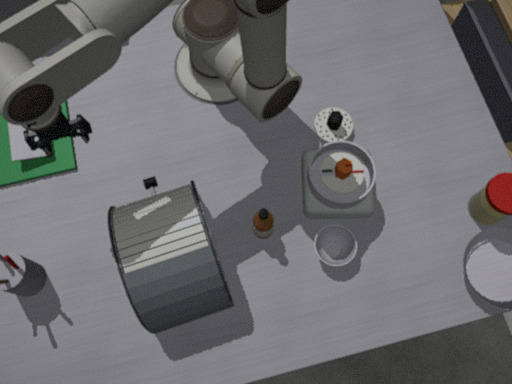

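```bash
python3 - <<'E'
from h import *
for n in ('s26','c26','side0','scene0'):
    z=load(n);W=cloud(z);p=z['p'].max(-1)
    d=(p<40)
    def med(m): return np.nanmedian(W[m],0).round(1), np.nanpercentile(W[m][:,2],97).round(1), int(m.sum())
    def near(x,y,r): return np.hypot(W[...,0]-x,W[...,1]-y)<r
    print(n,'knob',med(d&near(400,-277,40)&(W[...,2]>90)),'grater',med(d&near(323,290,30)),'bottle',med(d&near(581,1,20)&(W[...,2]>150)))
    print('   bowl',np.nanmean(W[near(680,230,70)&(abs(W[...,2]-60)<3)&(W[...,0]>615)],0).round(1))
    if '26' in n:
        hsv=cv2.cvtColor(z['p'],cv2.COLOR_RGB2HSV); o=(hsv[...,0]<20)&(hsv[...,1]>140)&near(512,240,30)&(W[...,2]>180); print('   disc top',med(o))
        pl=(z['p'].min(-1)>120)&near(512,240,58); print('  plate z',np.nanmedian(W[pl][:,2]))
E
```

```text
s26 knob (array([ 400.5, -275. ,  122.3]), np.float64(126.7), 139) grater (array([323.2, 289.5,  76.3]), np.float64(81.0), 285) bottle (array([580.1,   0.6, 170.4]), np.float64(173.2), 113)
   bowl [678.3 221.8  59.9]
   disc top (array([513.4, 238.2, 193.3]), np.float64(196.2), 326)
  plate z 143.6366935356068
c26 knob (array([ 401.6, -276.9,  119.8]), np.float64(125.5), 77) grater (array([324.7, 290.9,  73.4]), np.float64(82.2), 177) bottle (array([581.3,   1.3, 167.8]), np.float64(172.3), 68)
   bowl [675.6 225.7  59.5]
   disc top (array([514.7, 239.2, 191. ]), np.float64(196.0), 189)
  plate z 141.41902958728127
side0 knob (array([ 410.3, -274.8,  162.1]), np.float64(166.3), 183) grater (array([322.9, 289.7,  76.6]), np.float64(81.0), 285) bottle (array([580.3,   0.7, 170. ]), np.float64(173.1), 113)
   bowl [678.9 221.3  59.9]
scene0 knob (array([ 410.7, -274.9,  159.8]), np.float64(165.7), 104) grater (array([325. , 290.9,  73.2]), np.float64(80.1), 176) bottle (array([581.7,   1.2, 167.8]), np.float64(172.8), 75)
   bowl [676.1 224.5  59.3]
```

Knob top is at about 125 mm (124 expected when shut), the disc is seated and the other items have not moved.

```bash
python3 -c "
from cell import ticket
print(ticket.job_done())"
```

```text
the job is handed in; nothing more can be done
None
```

The job is done and handed in at about 28 s. The shutter was rolled to its open stop, the orange-hubbed disc is fitted home on the shaft with its slot on the key, and the shutter is rolled shut again.

**Last checks**
- **Disc:** the plate measured 141–144 mm and the grip top 191–194 mm, against 143 and 193 mm when home. It passed the key height without resistance and met the shoulder at the expected height.
- **Shutter:** both ends were confirmed by pushing against the stop. The knob top is at about 125–127 mm, against 124 mm when shut.
- **Grating disc, bottle and bowl:** they stand where they started, within about 1 mm. The gripper is open and touching nothing.

**What went wrong or disagreed**
- The fingertips sit about 33 mm (shut) to 43 mm (open) behind the reported TCP. My first hold on the knob was therefore shallow and slipped off at the end of the opening stroke. I then pushed the knob with closed fingers to confirm the open stop, and corrected the height for all later grips.
- The wrist camera placed the shaft about 2–3 mm from where the other two cameras did. I resolved this by comparing the disc with the chamber rim just before lowering.
- The wrist force reached about 58 N in the open stop push and about 67 N in the shut one. Both pushes were made with the fingers and stayed under the 120 N wrist limit.

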